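Turn the swivel hook to its stop and hang up the lid gauge

ROBOT

A 6-joint arm with a two-finger parallel gripper is mounted at the origin on the work surface. World frame = base frame: x ahead of the robot, y to its left, z up, the work surface at z = 0. Lengths are in m, angles in degrees, forces in N, time in s.
With the tool pointing down it reaches from about 0.3 to 0.85 m from the base axis. Payload 5.4 kg.
Tool frame: the origin (TCP) lies between the finger pads; the fingertips stand env.tips_ahead ahead of it and the grasp point (between the pads) lies 11 mm behind it (env.tips_ahead is the distance from the TCP to the fingertips, in m); x points along the fingers, y is the direction in which the jaws open and shut, and the axes are right-handed (so a half turn about x gives the same grasp; the last joint's range is limited). The gripper opens to 85 mm and grips with 20 to 120 N. Pads are 22 mm wide; open, the fingers measure 114 mm over their backs; the gripper's body (76 mm by 85 mm) begins 54 mm behind the grasp point. The pads swing forward as they close: fully open they stand 13 mm farther back than shut.
Start: joints at [57.118, 9.076, 91.501, -0, 79.423, -12.038], TCP at [0.205, 0.537, 0.239] pointing down, gripper open.
Joint ranges: [-166.64, 166.64], [-54.1, 131.32], [10.49, 154.53], [-73.88, 253.88], [9.74, 151.15], [-171.62, 171.62]. Speed limits (degrees/s): [147.25, 147.25, 180, 180, 180, 180].

INTERFACE

Orientations are given as [roll, pitch, yaw] about the fixed x, y, z axes, in that order (R = Rz(yaw) Ry(pitch) Rx(roll)).
In Python, from rig import env gives the robot as it stands.
- The arm moves only by the tool drive_tool, never from a script. Its argument "motion" is a list of rows, each an object of numbers: "fingers": the finger opening in m, from 0 to 0.0854; "dx", "dy", "dz": the shift along the tool's x, y, z in m; "wx", "wy", "wz": the turn, a rotation vector about the tool's x, y, z in rad. A call has 1 to 20 rows; each row shifts and turns the pose as measured when the row begins, along the tool's axes as they then stand; what a row does not reach is not made up. A row lasts 1/10 s, in which the tool goes at most 50 mm and 8.59 degrees, less where a joint would pass 70% of its speed; a pose out of reach is approached as far as the arm can. A call with a gripper value outside its range is refused whole. The fingers move at their own pace and stop on an object; "force" is the grip in N (left out, the last holds). Time passes only in rows, so rows that do not move let the fingers close. It gives the time, the measured TCP pose, the force and the opening at its end, in the units of the state.
- env.read_state(): the state, without advancing time (a new reading comes with each control period).
- env.grab_frame(name): name is "scene" or "side" or "wrist"; returns the picture (480x640x3 uint8, red, green, blue); there is no depth.
- env.camera_model(name): a dict with "fx", "fy", "cx", "cy" (pixels), "k1" (the pictures are not rectified: a ray, as slopes to the right and down, at radius r is drawn at 1 + k1 r^2 times it, then the intrinsics apply), "extrinsics" (4x4, takes a point from world to camera coordinates); the wrist camera has in their place "tool_from_camera" (4x4, takes a point from camera to tool coordinates, whose origin is the TCP and whose axes are the tool frame's). Camera axes: x right, y down, z forward; pixel columns grow to the right and rows downward; lengths in m; the calibration is good to about 2 mm. A picture is of the moment at which its call begins: read the wrist's pose just before it. camera_model takes no time and is no camera call.
- env.job_done(): hands the job in, once; it reports no verdict.
Trained networks look in the newest picture that a camera, given by its name, has taken for a name from the list of things; names that differ only in an ending like _2 or _b are one class to them, and where a whole thing is asked for, a point or a joint stands for the part that bears it (a point fixed in the world has none). Each returns a list of dicts, best first, with "p" (0 to 1); they miss things now and then, are a little off and sometimes report something else, mostly with a low value. They report only what shows in the picture. A call takes as long as a camera call. They do not tell look-alikes from the thing itself.
- env.outline_of(camera, label): "mask" (480x640 bool, what is visible of it) and "extent" ([left, top, width, height] in pixels, round what is visible of it).
- env.place_of(camera, label): "point" ([column, row] in pixels: a listed point, or the origin of a listed thing).
The state is a dict: "time_s": time; "joint_pos": joint angles; "joint_velocities": joint speeds; "effort": joint torques, N m; "eef_pos": TCP position; "ee_rot": TCP orientation; "contact_force": force on the tool from outside, world axes, zero at the start; "moment": the same for the moment, N m; "grip_width": finger opening in m.
Only numpy, scipy, OpenCV 4.12 (cv2) and the standard library are available. Lean on these libraries where they do the work, as an engineer would, in place of code of your own. Each camera call takes 0.05 s, during which the arm holds its last target.

TASK

Put the lid gauge with the mint-green handle away on the swivel hook of the packing bench. First swing the empty hook anticlockwise, pushing near its outer end with the closed fingertips (do not grip it), until you feel it come up against its sprung stop near the green arrow, and press it there with about 9 N for half a second. Then hang the gauge by the window in its handle and slide it back along the hook until it touches the red collar; go gently, never more than about 20 N on the hook, leave the hook facing roughly along the arrow and disturb nothing else.

Things in the scene. Friction and masses are not known exactly. Their poses are not given: they have to be found in the camera images.
- hook_stand: White round stand fixed to the table, foot 120 mm across and 12 mm high, with an upright steel post 22 mm across. Origin: on the post's axis at table level; z up; x axis points along the green arrow painted on the foot, roughly the way the hook must face. Position and yaw differ each time.
- swivel_hook: Steel hook swivelling on the post. Origin: on the post's axis, 140 mm above the table, on the centre line of its level bar (8 mm thick); z up, x outwards along the bar. Starts 0.45 to 2 rad clockwise (from above) of the arrow; turns anticlockwise to a stop that cannot be seen and lies anywhere within 0.29 rad either side of the arrow. Friction 0.15 N m, 2 N at 74 mm out; stays where left.
- stop_buffer (a joint): Travel of the stiff sprung stop inside the post, rad: 0 while the hook is not pressed on it, up to 0.04 when bottomed. It starts to give at 0.3 N m (4 N pushed 74 mm from the axis) and gains 0.2 N m per 0.01 rad (2.7 N at 74 mm); released, it carries the hook back to 0.
- hook_tip (a point): Top of the hook's upturned tip: the bar, 8 mm thick, turns up 90 mm from the axis; this point is 18 mm above the bar's centre line. Axes as swivel_hook.
- hook_collar (a point): Middle of the outer face of the red collar on the bar, 58 mm from the axis. The collar is 26 mm across and 6 mm thick; the free bar from it to the upturned tip is 28 mm long. The dark hub at the axis is 32 mm across, its top 12 mm above the bar's centre line. Axes as swivel_hook.
- hook_seat (a point): Point on top of the hook's bar, 64 mm from the post's axis and 4 mm above the bar's centre line: where the middle of the upper edge of the gauge's window lies when the gauge hangs against the red collar. Axes as swivel_hook.
- gauge: The lid gauge to hang, 110 mm high, 0.18 to 0.35 kg, standing upright. Disc 64 mm across, 18 mm high; stem 16 mm across; mint-green paddle handle from 36 to 110 mm up, 12 mm thick (along its x) and 38 mm wide (along its y), with a window through it along x, 24 mm wide, from 46 to 80 mm up, and 30 mm of solid handle above that to grip across its width. Origin: centre of the underside; z up.
- gauge_eye (a point): Middle of the upper edge of the window in the gauge's handle, 80 mm above the gauge's underside, at mid-thickness. Axes as the gauge.
- spare_gauge: Bystander: a like lid gauge with a lilac handle, disc 60 mm across, 110 mm high. Origin: centre of the underside. The two gauges may stand in either place.
- jar0: Bystander: honey jar with gold lid, 64 mm across, 85 mm high. Origin: centre of the underside.
- jar1: Bystander: honey jar as jar0, with a paper label.
- jar2: Bystander: honey jar as jar0.
- jar3: Bystander: honey jar as jar0, with a paper label.
- label_roll: Bystander: roll of blank paper labels lying flat, 80 mm across, 30 mm high. Origin: centre of the underside.
- glue_pot: Bystander: small white pot with green cap, 48 mm across, 60 mm high. Origin: centre of the underside.
There are look-alikes about, which are no part of the job. Leave any blue or purple look-alike of the gauge alone.

How it is judged (in metres and radians):
On the way:
1. the empty hook is swung round and pressed on its sprung stop by the fingers so that the stop gives by more than 0.008 rad for 0.3 s (value of joint stop_buffer above 0.008 rad and contact force between the fingers and swivel_hook above 2 N and contact force between gauge and swivel_hook below 0.05 N), for 0.3 s.
At the end, for the whole second after the job is handed in: The hook faces within 20 degrees of the green arrow; the mint-handled gauge hangs free and at rest on its bar by the handle window, window edge on the bar within 5 mm, its handle within 4 mm of the red collar, tilted less than 11 degrees; nothing is held (angle between the x axis of swivel_hook and the x axis of hook_stand, either way round below 0.36 rad and x of gauge_eye in the frame of swivel_hook between 0.06 and 0.068 m and y of gauge_eye in the frame of swivel_hook between -0.009 and 0.009 m and z of gauge_eye in the frame of swivel_hook between 0.001 and 0.009 m and contact force between gauge and swivel_hook above 0.8 N and angle between gauge's own z axis and vertical below 0.2 rad and linear speed of gauge below 0.04 m/s); the robot touches nothing.
It fails at once if the fingers load the hook with more than 22 N (contact force between the fingers and swivel_hook above 22 N).
It fails at once if the gauge loads the hook with more than 22 N (contact force between gauge and swivel_hook above 22 N).
It fails at once if a bystander is moved more than 20 mm (distance of any of spare_gauge, jar0, jar1, jar2, jar3, label_roll, glue_pot from where it was at the start of the episode above 0.02 m).
It also fails if it takes over 72 s, if anything falls off the work surface, if the arm or the gripper's body presses on something with over 40 N, if the wrist force passes 120 N, or if a joint passes its speed limit or range.

## Working session

There is one attempt and no reset: what is moved stays moved. The work goes in short steps, Python scripts to look and compute and a tool call to move; the robot and the scene stay as the last step left them, time stands still between calls to the robot, and variables do not carry over. Pictures are saved under pics/ and viewed, and the job is handed in when it is done.

Besides the shell and the picture viewer there is one more tool, called after ">>>" by a JSON object that holds its "op" and its "data". drive_tool: Moves the arm, as the interface text tells. Its arguments: {"type":"object","properties":{"motion":{"type":"array","items":{"type":"object","properties":{"fingers":{"type":"number"},"dx":{"type":"number"},"dy":{"type":"number"},"dz":{"type":"number"},"wx":{"type":"number"},"wy":{"type":"number"},"wz":{"type":"number"}}}},"force":{"type":"number"}},"required":["motion"]}

```bash
ls; mkdir -p pics
python3 - <<'E'
from rig import env
import cv2
print(env.read_state()); print(env.tips_ahead)
for n in("scene","side","wrist"):
    im=env.grab_frame(n); cv2.imwrite(f"pics/a_{n}.png",im[:,:,::-1]); print(n,env.camera_model(n))
E
```

```text
pics
{'time_s': 0.0, 'joint_pos': array([ 5.71180100e+01,  9.11482672e+00,  9.15741574e+01,  6.55162531e-04,
        7.94221608e+01, -1.20391085e+01]), 'joint_velocities': array([ 0.06321723,  0.11211155, -0.09245338,  0.00639117, -0.0770077 ,
        0.02746132]), 'effort': array([-1.21070207e-03, -3.95983744e+01, -3.31437743e+01, -3.79061694e-04,
        8.12031707e-03, -3.87392049e-05]), 'eef_pos': array([0.20428639, 0.5368493 , 0.2382782 ]), 'ee_rot': array([-102.37098413,   89.88885315, -123.21398661]), 'contact_force': array([-0.55759088, -0.0518256 , -0.59073027]), 'moment': array([-0.05010069,  0.05192003,  0.01177312]), 'grip_width': 0.08541767188005554}
0.008
scene {'fx': 594.4330146365384, 'fy': 594.4330146365384, 'cx': 321.9989514063691, 'cy': 233.53459986812814, 'k1': -0.11345892363451149, 'extrinsics': array([[-0.39639053,  0.9178237 , -0.02177626,  0.26528947],
       [ 0.59090633,  0.23690436, -0.77117185, -0.26285118],
       [-0.70264091, -0.31855295, -0.63625448,  1.7516387 ],
       [ 0.        ,  0.        ,  0.        ,  1.        ]])}
side {'fx': 517.9090863967
[... 165 characters left out ...]
246, -0.60502061],
       [-0.03040435, -0.5397955 , -0.84124693,  0.11101983],
       [ 0.07077177,  0.83836111, -0.54050162,  1.27391674],
       [ 0.        ,  0.        ,  0.        ,  1.        ]])}
wrist {'fx': 377.7042145342403, 'fy': 377.7042145342403, 'cx': 319.5688078638675, 'cy': 243.27278354414278, 'k1': -0.0636672733582457, 'tool_from_camera': array([[ 9.97512558e-06, -2.58295507e-01,  9.66065956e-01,
        -1.34595645e-01],
       [ 9.99999985e-01, -1.66231332e-04, -5.47705168e-05,
        -1.41828188e-04],
       [ 1.74737409e-04,  9.66065941e-01,  2.58295502e-01,
        -6.59706534e-02],
       [ 0.00000000e+00,  0.00000000e+00,  0.00000000e+00,
         1.00000000e+00]])}
```

View pics/a_scene.png

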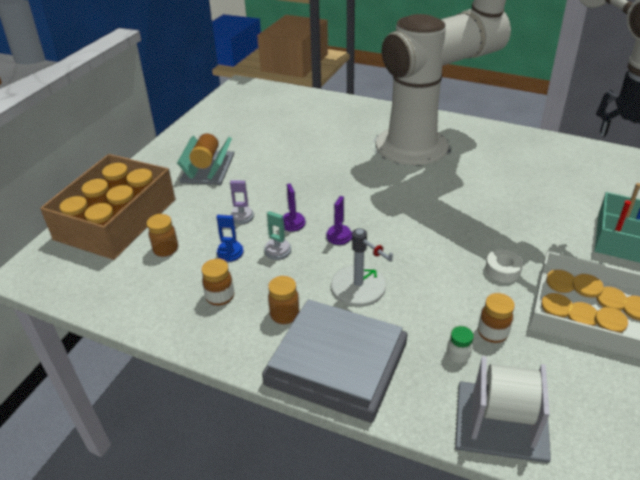

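View pics/a_side.png

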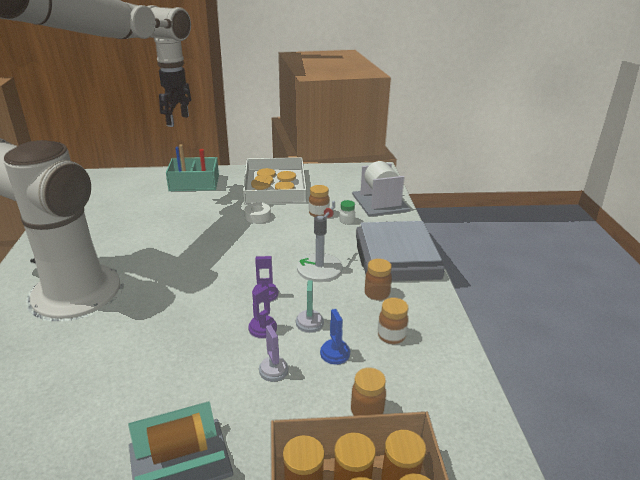

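View pics/a_wrist.png

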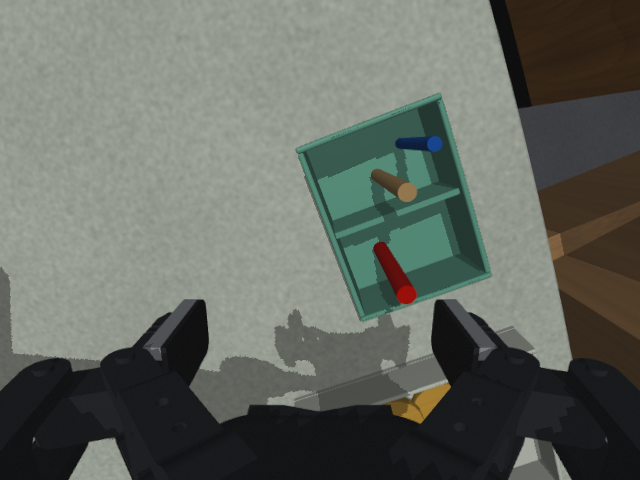

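```bash
cat > h.py <<'E'
from rig import env
import numpy as np, cv2
from scipy.optimize import least_squares
from scipy.spatial.transform import Rotation as R
def Rt():
    s=env.read_state(); return R.from_euler('xyz',s['ee_rot'],degrees=True).as_matrix(),np.array(s['eef_pos'])
def proj(cam,P,tool=None):
    m=env.camera_model(cam)
    if cam=='wrist':
        T=m['tool_from_camera']; Rw,p=tool
        W=np.eye(4);W[:3,:3]=Rw;W[:3,3]=p
        E=np.linalg.inv(W@T)
    else:E=m['extrinsics']
    P=np.atleast_2d(P); c=P@E[:3,:3].T+E[:3,3]
    s=c[:,:2]/c[:,2:]; r2=(s**2).sum(1,keepdims=True); s=s*(1+m['k1']*r2)
    return s*[m['fx'],m['fy']]+[m['cx'],m['cy']]
def ray(cam,px,tool=None):
    m=env.camera_model(cam)
    d=(np.array(px,float)-[m['cx'],m['cy']])/[m['fx'],m['fy']]
    s=d.copy()
    for _ in range(20): s=d/(1+m['k1']*(s@s))
    if cam=='wrist':
        W=np.eye(4);W[:3,:3],W[:3,3]=tool; C=W@m['tool_from_camera']
    else: C=np.linalg.inv(m['extrinsics'])
    v=C[:3,:3]@np.r_[s,1]; return C[:3,3],v/np.linalg.norm(v)
def onz(cam,px,z,tool=None):
    o,v=ray(cam,px,tool); return o+v*(z-o[2])/v[2]
def tri(obs):
    A=np.zeros((3,3));b=np.zeros(3)
    rs=[ray(*o) for o in obs]
    for o,v in rs:
        M=np.eye(3)-np.outer(v,v);A+=M;b+=M@o
    x=np.linalg.solve(A,b)
    return x,[np.linalg.norm((np.eye(3)-np.outer(v,v))@(x-o)) for o,v in rs]
E
python3 - <<'E'
from h import *
for c in('scene','side'):
    env.grab_frame(c)
    for l in('hook_stand','swivel_hook','hook_tip','hook_collar','hook_seat','gauge','gauge_eye','spare_gauge','jar0','label_roll','glue_pot'):
        print(c,l,[(np.round(d['point'],1).tolist(),round(d['p'],2)) for d in env.place_of(c,l)])
E
```

```text
scene hook_stand [([359.5, 286.7], 0.61)]
scene swivel_hook [([358.2, 234.1], 0.64)]
scene hook_tip [([390.8, 249.2], 0.8)]
scene hook_collar [([376.8, 255.8], 0.83), ([389.5, 252.0], 0.6)]
scene hook_seat [([378.5, 251.7], 0.82)]
scene gauge [([338.1, 232.7], 0.73), ([232.0, 255.3], 0.67), ([219.8, 298.0], 0.23)]
scene gauge_eye [([226.8, 222.1], 0.83), ([276.1, 225.0], 0.79), ([339.2, 210.8], 0.65), ([289.6, 190.0], 0.58)]
scene spare_gauge [([241.8, 214.8], 0.71)]
scene jar0 [([492.2, 332.1], 0.92), ([220.3, 295.7], 0.81), ([166.6, 247.1], 0.8), ([284.5, 313.5], 0.64)]
scene label_roll [([501.5, 271.9], 0.57)]
scene glue_pot [([454.7, 355.6], 0.61)]
side hook_stand [([317.6, 270.8], 0.57), ([257.7, 214.5], 0.44)]
side swivel_hook [([320.3, 223.1], 0.6)]
side hook_tip [([331.0, 202.0], 0.74), ([319.6, 223.5], 0.34), ([271.4, 373.5], 0.29)]
side hook_collar [([319.9, 213.6], 0.63), ([329.1, 209.7], 0.55)]
side hook_seat [([329.2, 207.4], 0.65), ([315.9, 211.9], 0.36)]
side gauge [([262.1, 296.6], 0.92), ([310.9, 320.3], 0.88), ([336.9, 352.0], 0.74), ([369.4, 409.2], 0.63), ([262.3, 329.9], 0.56)]
side gauge_eye [([307.9, 294.8], 0.71), ([261.5, 301.8], 0.62), ([336.5, 325.6], 0.6), ([328.4, 209.8], 0.22)]
side spare_gauge [([269.8, 372.9], 0.57)]
side jar0 [([320.0, 213.9], 0.96), ([367.9, 411.1], 0.78), ([378.3, 294.6], 0.75), ([390.2, 333.4], 0.61)]
side label_roll [([256.3, 216.6], 0.89)]
side glue_pot [([348.2, 219.5], 0.72)]
```

Run:
```python
import cv2
a=cv2.imread('pics/a_scene.png')[170:310,200:420];b=cv2.imread('pics/a_side.png')[190:390,220:420]
cv2.imwrite('pics/b1.png',cv2.resize(a,None,fx=3.6,fy=3.6,interpolation=3));cv2.imwrite('pics/b2.png',cv2.resize(b,None,fx=3,fy=3,interpolation=3))
```

```text
(no output)
```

View pics/b1.png

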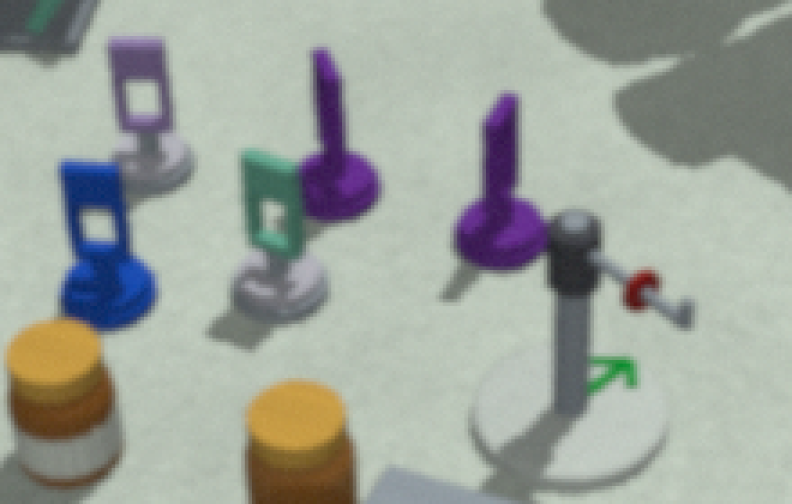

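View pics/b2.png

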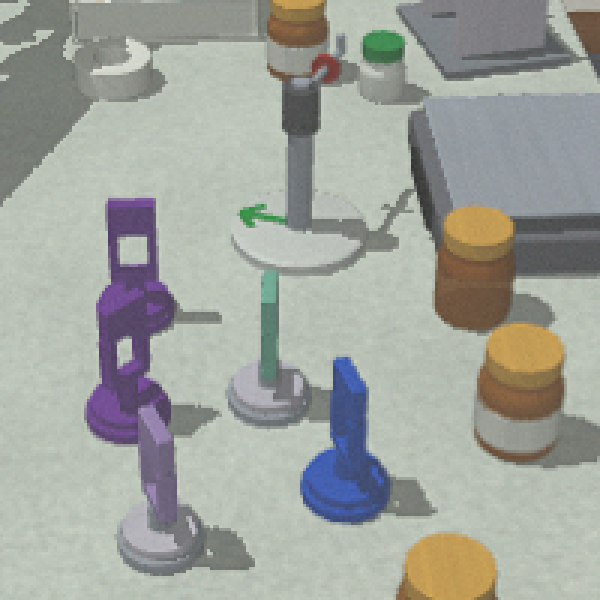

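The gauge-like things in the scene picture are blue (229,237), two purple (292,210) and (339,222), lilac (240,200) and mint (277,235). Only the one at scene (277,235) / side (309,305) has a mint-green handle, so it is the target, and the enlarged crop confirms it. The hook points away to the lower right in the scene picture (tip at 391,250). The arrow points to the right and up.

Run:
```python
from h import *
def t(n,a,b): x,e=tri([('scene',a),('side',b)]); print(n,np.round(x,4),np.round(e,4)); return x
hub=t('hook axis',(358.2,234.1),(320.3,223.1))
st=t('stand',(359.5,286.7),(317.6,270.8))
t('tip',(390.8,249.2),(331,202)); t('seat',(378.5,251.7),(329.2,207.4)); t('collar',(376.8,252),(328,211))
t('eye',(276.1,225),(307.9,294.8)); t('gauge',(278,251),(310.9,320.3))
for n,a,b in(('jarR',(492.2,332.1),(320,213.9)),('pot',(454.7,355.6),(348.2,219.5)),('roll',(501.5,271.9),(256.3,216.6)),('purpleA',(338.1,232.7),(262.1,296.6)),('purpleB',(293,224),(262.3,329.9)),('blue',(232,255.3),(336.9,352)),('lilac',(241.8,214.8),(269.8,372.9)),('jarM',(284.5,313.5),(378.3,294.6)),('jarL',(220.3,295.7),(390.2,333.4))):
    t(n,a,b)
# arrow from scene: pixels
for c,p,q in(('scene',(364,277),(375,272)),('side',(316,263.5),(300,261.5))):
    a=onz(c,p,.012);b=onz(c,q,.012); print('arrow',c,a,b,np.degrees(np.arctan2(*(b-a)[1::-1])))
```

```text
hook axis [0.6121 0.0572 0.1413] [0.0029 0.0029]
stand [ 0.6084  0.0624 -0.0092] [0.0017 0.0017]
tip [0.6471 0.1384 0.1559] [0.0021 0.0021]
seat [0.6448 0.1168 0.1468] [0.004 0.004]
collar [0.6407 0.1115 0.14  ] [0.0031 0.0031]
eye [ 0.5723 -0.1523  0.0776] [0.0017 0.0017]
gauge [ 0.5784 -0.1511  0.0032] [0.0004 0.0004]
jarR [ 0.6377  0.3607 -0.0033] [0.0026 0.0026]
pot [0.7231 0.3064 0.0012] [0.0021 0.0021]
roll [ 0.443   0.3474 -0.0043] [0.003 0.003]
purpleA [ 0.4631 -0.0484 -0.0009] [0.0026 0.0026]
purpleB [ 0.4663 -0.167  -0.0048] [0.0008 0.0008]
blue [ 0.6274 -0.249  -0.0034] [0.0006 0.0006]
lilac [ 0.4839 -0.3027 -0.0015] [0.0003 0.0003]
jarM [ 0.7493 -0.054  -0.0037] [0.0032 0.0032]
jarL [ 7.538e-01 -2.035e-01 -2.000e-04] [0.0012 0.0012]
arrow scene [0.59459459 0.06857045 0.012     ] [0.57046126 0.08562443 0.012     ] 144.75279409747492
arrow side [0.60532067 0.0640628  0.012     ] [0.56369801 0.07576303 0.012     ] 164.29920109125547
```

Run:
```python
from h import *
r,p=Rt(); print(np.round(r,3),p)
s=env.read_state();print(s['time_s'],s['contact_force'])
```

```text
[[ 0.     0.356  0.935]
 [ 0.     0.935 -0.356]
 [-1.     0.     0.   ]] [0.2046266  0.53735111 0.23930669]
1.35 [ 0.93734532 -0.18815685 -0.28228574]
```

>>> {"op": "drive_tool", "data": {"motion": [{"dx": -0.005,"dy": -0.023,"dz": 0.045,"fingers": 0.0},{"dx": -0.005,"dy": -0.023,"dz": 0.045,"fingers": 0.0},{"dx": -0.005,"dy": -0.023,"dz": 0.045},{"dx": -0.005,"dy": -0.023,"dz": 0.045},{"dx": -0.005,"dy": -0.023,"dz": 0.045},{"dx": -0.005,"dy": -0.023,"dz": 0.045},{"dx": -0.005,"dy": -0.023,"dz": 0.045},{"dx": -0.005,"dy": -0.023,"dz": 0.045},{"dx": -0.005,"dy": -0.023,"dz": 0.045},{"dx": -0.005,"dy": -0.023,"dz": 0.045},{"dx": -0.005,"dy": -0.023,"dz": 0.045},{"dx": -0.005,"dy": -0.023,"dz": 0.045},{"dx": 0}], "force": 40}}

```text
schema error: expected keys fingers, dx, dy, dz, wx, wy, wz
```

```bash
cat > look.py <<'E'
from h import *
import sys
n=sys.argv[1]; t=Rt(); s=env.read_state(); print(s['time_s'],s['eef_pos'],s['grip_width'],s['contact_force']); print('psi',np.degrees(np.arctan2(t[0][1,1],t[0][0,1])))
im=env.grab_frame('wrist'); cv2.imwrite(f'pics/{n}.png',im[:,:,::-1]); np.savez(f'pics/{n}.npz',R=t[0],p=t[1])
for l in sys.argv[2:]:
    for d in env.place_of('wrist',l): print(l,np.round(d['point'],1),round(d['p'],2))
E
python3 look.py c1 hook_stand swivel_hook hook_tip hook_collar hook_seat
```

```text
1.35 [0.2046266  0.53735111 0.23930669] 0.08554840084887724 [ 0.93734532 -0.18815685 -0.28228574]
psi 69.15365331959751
```

View pics/c1.png

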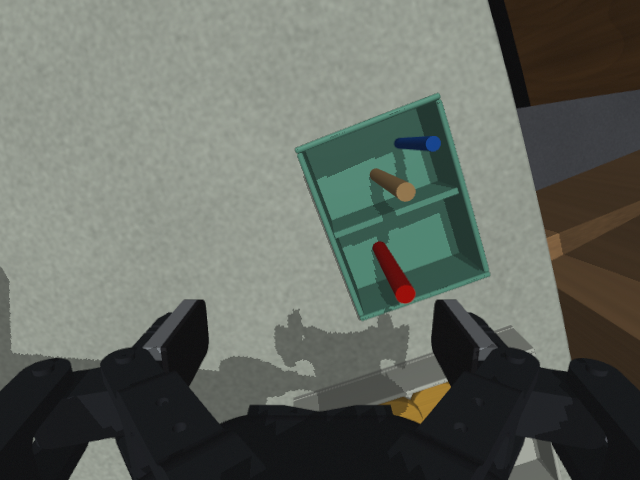

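The arm has not moved: every row needs all seven keys.

>>> {"op": "drive_tool", "data": {"motion": [{"dx": -0.005,"dy": -0.023,"dz": 0.045,"wx": 0,"wy": 0,"wz": 0,"fingers": 0},{"dx": -0.005,"dy": -0.023,"dz": 0.045,"wx": 0,"wy": 0,"wz": 0,"fingers": 0},{"dx": -0.005,"dy": -0.023,"dz": 0.045,"wx": 0,"wy": 0,"wz": 0,"fingers": 0},{"dx": -0.005,"dy": -0.023,"dz": 0.045,"wx": 0,"wy": 0,"wz": 0,"fingers": 0},{"dx": -0.005,"dy": -0.023,"dz": 0.045,"wx": 0,"wy": 0,"wz": 0,"fingers": 0},{"dx": -0.005,"dy": -0.023,"dz": 0.045,"wx": 0,"wy": 0,"wz": 0,"fingers": 0},{"dx": -0.005,"dy": -0.023,"dz": 0.045,"wx": 0,"wy": 0,"wz": 0,"fingers": 0},{"dx": -0.005,"dy": -0.023,"dz": 0.045,"wx": 0,"wy": 0,"wz": 0,"fingers": 0},{"dx": -0.005,"dy": -0.023,"dz": 0.045,"wx": 0,"wy": 0,"wz": 0,"fingers": 0},{"dx": -0.005,"dy": -0.023,"dz": 0.045,"wx": 0,"wy": 0,"wz": 0,"fingers": 0},{"dx": -0.005,"dy": -0.023,"dz": 0.045,"wx": 0,"wy": 0,"wz": 0,"fingers": 0},{"dx": -0.005,"dy": -0.023,"dz": 0.045,"wx": 0,"wy": 0,"wz": 0,"fingers": 0},{"dx": 0,"dy": 0,"dz": 0,"wx": 0,"wy": 0,"wz": 0,"fingers": 0}], "force": 40}}

```text
time_s: 2.95
eef_pos: [0.6088, 0.0907, 0.2991]
ee_rot: [36.0, 89.7, 15.5]
contact_force: [-1.0, -0.3, -0.5]
grip_width: -0.0001
```

```bash
python3 look.py c2 hook_stand swivel_hook hook_tip hook_collar hook_seat
```

```text
2.95 [0.60884453 0.09067131 0.299067  ] -0.00011212821862124353 [-0.96307416 -0.31717026 -0.52682057]
psi 69.47409233739998
hook_stand [297.6 214.5] 0.95
swivel_hook [284.  246.2] 0.6
hook_tip [402.7 266.8] 0.8
hook_collar [361.  249.7] 0.97
hook_seat [367.9 257.5] 0.66
```

View pics/c2.png

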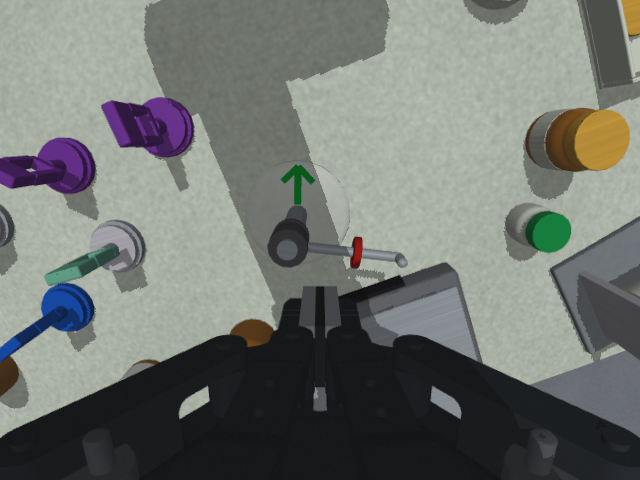

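Run:
```python
from h import *
d=np.load('pics/c2.npz'); t=(d['R'],d['p'])
g=lambda px,z: onz('wrist',px,z,t)[:2]
hub=g((288,248.5),.152); print('hub',hub)
tip=g((402.5,263),.156); print('tip',tip); c=g((361,249.7),.14);print('collar',c, np.hypot(*(c-hub)),np.hypot(*(tip-hub)))
for q in(tip,c): print('yaw',np.degrees(np.arctan2(*(q-hub)[::-1])))
a=g((297,204),.012);b=g((297.5,166),.012); print('arrow',np.degrees(np.arctan2(*(b-a)[::-1])))
# foot ellipse: left 243.. right 349, top160
print('foot',g((350,213),.012),g((244,213),.012))
print('stand net',g((297.6,214.5),0))
x,e=tri([('scene',(276.1,225)),('side',(307.9,294.8))]); print(x)
print('mint base',g((116,246),.0),'disc top', g((115,245),.018), 'handle top ends',g((49,278),.11),g((118,250),.11))
```

```text
hub [0.61361183 0.06307968]
tip [0.65470009 0.14244999]
collar [0.63819401 0.11585998] 0.05822408209178822 0.08937499915237973
yaw 62.6303921004769
yaw 65.02647550634116
arrow 157.88568001820505
foot [0.63291982 0.11924242] [0.59062873 0.00675804]
stand net [0.61560319 0.06161993]
[ 0.57229251 -0.15231731  0.07756793]
mint base [ 0.5735607  -0.15891344] disc top [ 0.57093785 -0.14814377] handle top ends [ 0.57113694 -0.16701388] [ 0.57065024 -0.08984089]
```

>>> {"op": "drive_tool", "data": {"motion": [{"dx": 0,"dy": 0,"dz": 0,"wx": 0.14,"wy": 0,"wz": 0,"fingers": 0},{"dx": 0,"dy": 0,"dz": 0,"wx": 0.14,"wy": 0,"wz": 0,"fingers": 0},{"dx": 0,"dy": 0,"dz": 0,"wx": 0.14,"wy": 0,"wz": 0,"fingers": 0},{"dx": 0,"dy": 0,"dz": 0,"wx": 0.14,"wy": 0,"wz": 0,"fingers": 0},{"dx": 0,"dy": 0,"dz": 0,"wx": 0.14,"wy": 0,"wz": 0,"fingers": 0},{"dx": 0,"dy": 0,"dz": 0,"wx": 0.14,"wy": 0,"wz": 0,"fingers": 0},{"dx": 0,"dy": 0,"dz": 0,"wx": 0.14,"wy": 0,"wz": 0,"fingers": 0},{"dx": 0,"dy": 0,"dz": 0,"wx": 0.14,"wy": 0,"wz": 0,"fingers": 0},{"dx": 0,"dy": 0,"dz": 0,"wx": 0.14,"wy": 0,"wz": 0,"fingers": 0},{"dx": 0,"dy": 0,"dz": 0,"wx": 0.14,"wy": 0,"wz": 0,"fingers": 0},{"dx": 0,"dy": 0,"dz": 0,"wx": 0.14,"wy": 0,"wz": 0,"fingers": 0},{"dx": 0,"dy": 0,"dz": 0,"wx": 0.13,"wy": 0,"wz": 0,"fingers": 0},{"dx": 0,"dy": 0.023,"dz": -0.028,"wx": 0,"wy": 0,"wz": 0,"fingers": 0},{"dx": 0,"dy": 0.023,"dz": -0.028,"wx": 0,"wy": 0,"wz": 0,"fingers": 0},{"dx": 0,"dy": 0,"dz": 0,"wx": 0,"wy": 0,"wz": 0,"fingers": 0}]}}

```text
time_s: 4.75
eef_pos: [0.6593, 0.1463, 0.2988]
ee_rot: [-120.7, 89.7, 121.2]
contact_force: [-0.6, 0.5, -0.5]
grip_width: -0.0001
```

```bash
python3 look.py c3 hook_tip hook_collar
```

```text
4.75 [0.65934687 0.14629108 0.29875058] -7.211600838585795e-05 [-0.59094804  0.46210103 -0.45616173]
psi -28.1758630772509
hook_tip [319.2 242.2] 0.97
hook_collar [317.3 269. ] 0.98
hook_collar [205.6  35. ] 0.68
```

View pics/c3.png

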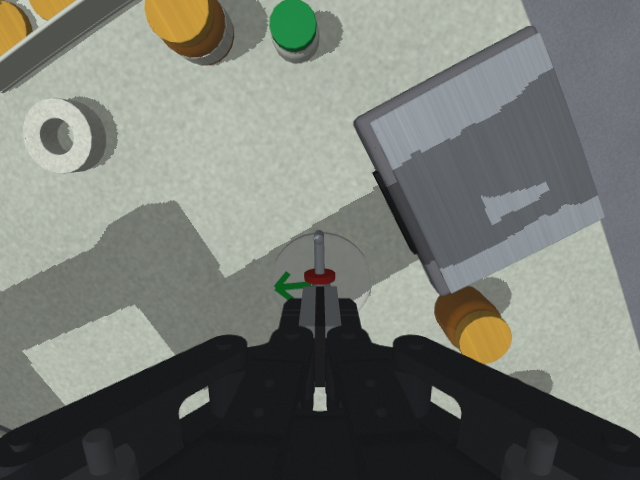

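>>> {"op": "drive_tool", "data": {"motion": [{"dx": 0.02,"dy": 0.014,"dz": 0.007,"wx": 0,"wy": 0,"wz": 0,"fingers": 0},{"dx": 0.02,"dy": 0.013,"dz": 0.007,"wx": 0,"wy": 0,"wz": 0,"fingers": 0},{"dx": 0.03,"dy": 0,"dz": 0,"wx": 0,"wy": 0,"wz": 0,"fingers": 0},{"dx": 0,"dy": 0,"dz": 0,"wx": 0,"wy": 0,"wz": 0,"fingers": 0}]}}

```text
time_s: 5.3
eef_pos: [0.673, 0.1199, 0.2357]
ee_rot: [146.9, 89.6, 28.8]
contact_force: [-1.1, 0.1, -2.7]
grip_width: -0.0006
```

```bash
python3 look.py c4 hook_tip hook_collar
```

```text
5.3 [0.67298288 0.11987429 0.23569475] -0.0005548737271282228 [-1.06913353  0.06897996 -2.74363444]
psi -28.111931284619526
hook_tip [273.8 239.1] 0.89
hook_collar [278.2 278.1] 0.98
```

View pics/c4.png

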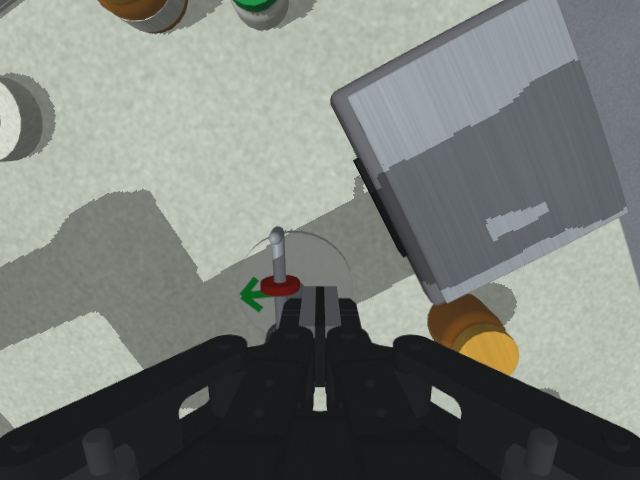

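>>> {"op": "drive_tool", "data": {"motion": [{"dx": 0.03,"dy": 0,"dz": 0,"wx": 0,"wy": 0,"wz": 0,"fingers": 0},{"dx": 0.03,"dy": 0,"dz": 0,"wx": 0,"wy": 0,"wz": 0,"fingers": 0},{"dx": 0.03,"dy": 0,"dz": 0,"wx": 0,"wy": 0,"wz": 0,"fingers": 0},{"dx": 0.012,"dy": 0,"dz": 0,"wx": 0,"wy": 0,"wz": 0,"fingers": 0},{"dx": 0,"dy": 0,"dz": 0,"wx": 0,"wy": 0,"wz": 0,"fingers": 0},{"dx": 0,"dy": 0,"dz": 0,"wx": 0,"wy": 0,"wz": 0,"fingers": 0},{"dx": 0,"dy": 0,"dz": 0,"wx": 0,"wy": 0,"wz": 0,"fingers": 0}]}}

```text
time_s: 6.15
eef_pos: [0.6874, 0.1223, 0.1585]
ee_rot: [122.5, 87.2, 4.6]
contact_force: [0.1, 0.9, 1.0]
grip_width: 0.0003
```

```bash
python3 look.py c5 hook_tip hook_collar
```

```text
6.15 [0.68738897 0.122258   0.15849392] 0.0003432781839317053 [0.0500067  0.9393426  1.01195939]
psi -27.980015759439077
hook_tip [223.8 309.7] 0.82
```

View pics/c5.png

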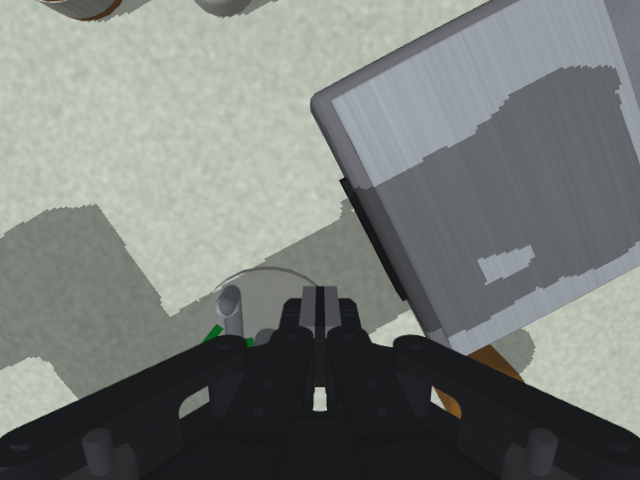

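Run:
```python
from h import *
s=env.read_state(); print(s['joint_pos'],s['joint_velocities'],s['effort'],s['eef_pos'],s['ee_rot'])
print(np.round(Rt()[0],3))
```

```text
[ 0.0951818  28.60193499 76.52204718  0.22463546 72.13490352 27.98493327] [ 0.02811682  0.53670134  0.69106121 -0.00866098 -0.12041217 -0.01404109] [ 2.93040660e-02 -5.20728493e+01 -3.25635982e+01  1.71128794e-02
 -1.90680167e-01  7.86201696e-06] [0.68731287 0.12215173 0.15809215] [122.51021433  87.25043827   4.55666515]
[[ 0.048  0.882 -0.468]
 [ 0.004 -0.469 -0.883]
 [-0.999  0.04  -0.026]]
```

```bash
cat > to.py <<'E'
from h import *
import sys
# python3 to.py x y z psi [n]
x,y,z,psi=map(float,sys.argv[1:5]); n=int(sys.argv[5]) if len(sys.argv)>5 else 1
r,p=Rt(); a=np.radians(psi)
T=np.array([[0,np.cos(a),np.sin(a)],[0,np.sin(a),-np.cos(a)],[-1,0,0]])
w=R.from_matrix(r.T@T).as_rotvec(); d=r.T@(np.array([x,y,z])-p)
s=env.read_state()
print('t',s['time_s'],'pos',np.round(p,4),'psi',round(np.degrees(np.arctan2(r[1,1],r[0,1])),2),'F',np.round(s['contact_force'],1),'g',round(s['grip_width'],4))
print('total d',np.round(d,4),'w',np.round(w,4),' per row',np.round(d/n,4),np.round(w/n,4))
E
python3 to.py 0.675 0.120 0.132 -26.5 2
```

```text
t 6.3 pos [0.6873 0.1222 0.1581] psi -27.98 F [0.1 0.8 0.3] g 0.0003
total d [ 0.0255 -0.0109  0.0083] w [-0.0254 -0.0253 -0.0408]  per row [ 0.0127 -0.0055  0.0042] [-0.0127 -0.0126 -0.0204]
```

>>> {"op": "drive_tool", "data": {"motion": [{"dx": 0,"dy": 0,"dz": 0,"wx": -0.025,"wy": -0.025,"wz": -0.04,"fingers": 0},{"dx": 0.01,"dy": -0.005,"dz": 0.004,"wx": 0,"wy": 0,"wz": 0,"fingers": 0},{"dx": 0.01,"dy": -0.005,"dz": 0.004,"wx": 0,"wy": 0,"wz": 0,"fingers": 0},{"dx": 0,"dy": 0,"dz": 0,"wx": 0,"wy": 0,"wz": 0,"fingers": 0}]}}

```text
time_s: 6.7
eef_pos: [0.6755, 0.1193, 0.1401]
ee_rot: [111.8, 89.8, -4.6]
contact_force: [-0.5, 0.3, -0.2]
grip_width: 0.0004
```

```bash
python3 to.py 0.675 0.120 0.132 -26.5 2
```

```text
t 6.7 pos [0.6755 0.1193 0.1401] psi -26.47 F [-0.5  0.3 -0.2] g 0.0004
total d [ 0.0081 -0.0008 -0.0004] w [ 0.0006 -0.0012 -0.003 ]  per row [ 0.0041 -0.0004 -0.0002] [ 0.0003 -0.0006 -0.0015]
```

>>> {"op": "drive_tool", "data": {"motion": [{"dx": 0.008,"dy": 0,"dz": 0,"wx": 0,"wy": 0,"wz": 0,"fingers": 0},{"dx": 0,"dy": -0.005,"dz": 0,"wx": 0,"wy": 0,"wz": 0,"fingers": 0},{"dx": 0,"dy": -0.005,"dz": 0,"wx": 0,"wy": 0,"wz": 0,"fingers": 0},{"dx": 0,"dy": -0.004,"dz": 0,"wx": 0,"wy": 0,"wz": 0,"fingers": 0},{"dx": 0,"dy": -0.003,"dz": 0,"wx": 0,"wy": 0,"wz": 0,"fingers": 0},{"dx": 0,"dy": -0.003,"dz": 0,"wx": 0,"wy": 0,"wz": 0,"fingers": 0},{"dx": 0,"dy": -0.003,"dz": 0,"wx": 0,"wy": 0,"wz": 0,"fingers": 0}]}}

```text
time_s: 7.4
eef_pos: [0.6552, 0.1295, 0.1329]
ee_rot: [105.6, 89.5, -10.9]
contact_force: [2.3, -1.3, -1.8]
grip_width: 0.0002
```

```bash
python3 look.py c6 hook_tip; python3 to.py 0.659 0.128 0.132 -26.5
```

```text
7.4 [0.65515078 0.12952652 0.13294874] 0.00023703124088326542 [ 2.33322618 -1.2803236  -1.80664502]
psi -26.4908760040198
hook_tip [261.4 320.8] 0.88
t 7.5 pos [0.6548 0.1298 0.1329] psi -26.48 F [ 0.1 -0.5 -0.4] g -0.0002
total d [ 0.0009  0.0045 -0.0003] w [ 0.0004 -0.0023 -0.0076]  per row [ 0.0009  0.0045 -0.0003] [ 0.0004 -0.0023 -0.0076]
```

View pics/c6.png

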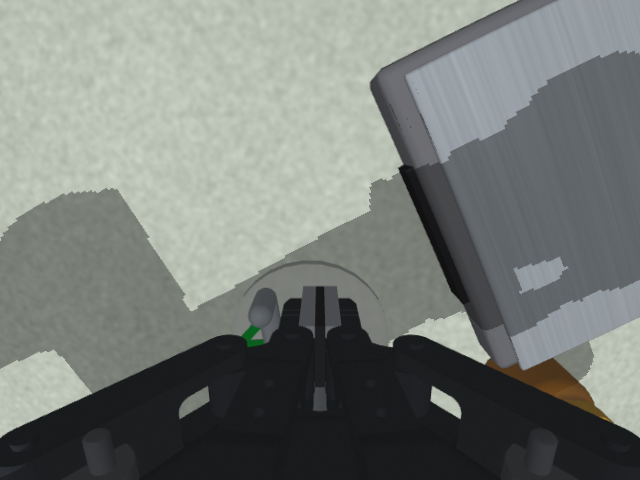

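>>> {"op": "drive_tool", "data": {"motion": [{"dx": 0,"dy": -0.008,"dz": -0.001,"wx": -0.1,"wy": 0,"wz": 0,"fingers": 0},{"dx": 0,"dy": -0.008,"dz": -0.001,"wx": -0.1,"wy": 0,"wz": 0,"fingers": 0},{"dx": 0,"dy": -0.008,"dz": -0.001,"wx": -0.1,"wy": 0,"wz": 0,"fingers": 0},{"dx": 0,"dy": -0.008,"dz": -0.001,"wx": -0.1,"wy": 0,"wz": 0,"fingers": 0},{"dx": 0,"dy": 0,"dz": 0,"wx": 0,"wy": 0,"wz": 0,"fingers": 0}]}}

```text
time_s: 8.0
eef_pos: [0.6265, 0.1427, 0.1338]
ee_rot: [81.9, 89.3, -10.9]
contact_force: [0.3, -0.0, 0.3]
grip_width: -0.0001
```

```bash
cat > pol.py <<'E'
from h import *
A=np.array([.6135,.063]); r,p=Rt(); v=p[:2]-A; psi=np.degrees(np.arctan2(r[1,1],r[0,1])); u=np.radians(psi+90)
s=env.read_state(); F=np.array(s['contact_force']); y=r[:,1]
print('t',s['time_s'],'p',np.round(p,4),'ang',round(np.degrees(np.arctan2(v[1],v[0])),1),'r',round(np.hypot(*v),4),'psi+90',round(psi+90,1),'rad',round(v@[np.cos(u),np.sin(u)],4),'tan',round(v@[-np.sin(u),np.cos(u)],4),'Fy',round(F@y,2),'F',np.round(F,1),'tilt',np.round(R.from_matrix(r.T@np.array([[0,np.cos(u-np.pi/2),np.sin(u-np.pi/2)],[0,np.sin(u-np.pi/2),-np.cos(u-np.pi/2)],[-1,0,0]])).as_rotvec(),3))
E
python3 pol.py
```

```text
t 8.0 p [0.6265 0.1427 0.1338] ang 80.7 r 0.0807 psi+90 87.3 rad 0.0802 tan -0.0092 Fy 0.31 F [ 0.3 -0.   0.3] tilt [-0.     0.002 -0.012]
```

>>> {"op": "drive_tool", "data": {"motion": [{"dx": 0.001,"dy": -0.008,"dz": -0.001,"wx": -0.1,"wy": 0,"wz": -0.01,"fingers": 0},{"dx": 0,"dy": -0.008,"dz": -0.001,"wx": -0.1,"wy": 0,"wz": 0,"fingers": 0},{"dx": 0,"dy": -0.008,"dz": -0.001,"wx": -0.1,"wy": 0,"wz": 0,"fingers": 0},{"dx": 0,"dy": -0.008,"dz": -0.001,"wx": -0.1,"wy": 0,"wz": 0,"fingers": 0},{"dx": 0,"dy": -0.008,"dz": -0.001,"wx": -0.1,"wy": 0,"wz": 0,"fingers": 0},{"dx": 0,"dy": -0.008,"dz": -0.001,"wx": -0.1,"wy": 0,"wz": 0,"fingers": 0},{"dx": 0,"dy": -0.008,"dz": -0.001,"wx": -0.1,"wy": 0,"wz": 0,"fingers": 0},{"dx": 0,"dy": 0,"dz": 0,"wx": 0,"wy": 0,"wz": 0,"fingers": 0}]}}

```text
time_s: 8.8
eef_pos: [0.5753, 0.1365, 0.135]
ee_rot: [64.1, 89.3, 11.8]
contact_force: [-0.6, -0.1, 0.6]
grip_width: 0.0002
```

```bash
python3 pol.py
```

```text
t 8.8 p [0.5753 0.1365 0.135 ] ang 117.5 r 0.0828 psi+90 127.7 rad 0.0815 tan -0.0147 Fy -0.52 F [-0.6 -0.1  0.6] tilt [-0.     0.005 -0.01 ]
```

>>> {"op": "drive_tool", "data": {"motion": [{"dx": 0.002,"dy": -0.004,"dz": 0,"wx": -0.03,"wy": 0,"wz": -0.01,"fingers": 0},{"dx": 0,"dy": -0.004,"dz": 0,"wx": -0.03,"wy": 0,"wz": 0,"fingers": 0},{"dx": 0,"dy": -0.004,"dz": 0,"wx": -0.03,"wy": 0,"wz": 0,"fingers": 0},{"dx": 0,"dy": -0.004,"dz": 0,"wx": -0.03,"wy": 0,"wz": 0,"fingers": 0},{"dx": 0,"dy": -0.003,"dz": 0,"wx": -0.03,"wy": 0,"wz": 0,"fingers": 0},{"dx": 0,"dy": -0.002,"dz": 0,"wx": -0.02,"wy": 0,"wz": 0,"fingers": 0}]}}

```text
time_s: 9.4
eef_pos: [0.5612, 0.1254, 0.1338]
ee_rot: [62.7, 89.8, 19.8]
contact_force: [0.8, 2.8, 0.3]
grip_width: -0.0001
```

```bash
python3 pol.py; python3 look.py c7 hook_tip
```

```text
t 9.4 p [0.5612 0.1254 0.1338] ang 129.9 r 0.0814 psi+90 137.1 rad 0.0808 tan -0.0101 Fy 2.53 F [0.8 2.8 0.3] tilt [-0.     0.002 -0.004]
9.4 [0.56123263 0.12542355 0.13384613] -7.88525443199276e-05 [0.75138581 2.76003208 0.31754097]
psi 47.06442804957705
hook_tip [266.6 324.9] 0.67
```

View pics/c7.png

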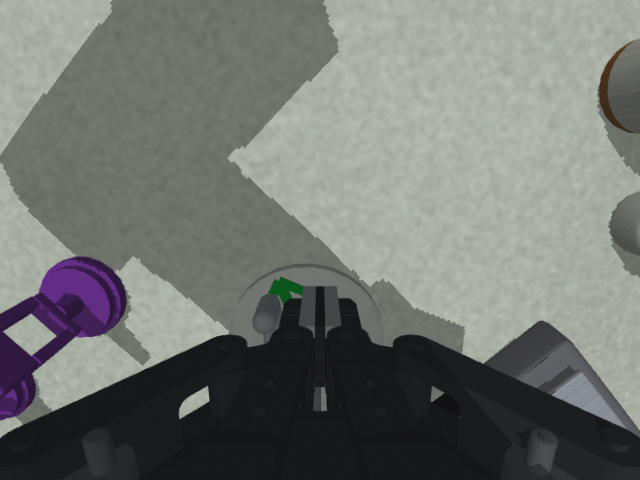

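>>> {"op": "drive_tool", "data": {"motion": [{"dx": 0,"dy": -0.0012,"dz": 0,"wx": -0.014,"wy": 0,"wz": 0,"fingers": 0},{"dx": 0,"dy": -0.0012,"dz": 0,"wx": -0.014,"wy": 0,"wz": 0,"fingers": 0},{"dx": 0,"dy": -0.0012,"dz": 0,"wx": -0.014,"wy": 0,"wz": 0,"fingers": 0}]}}

```text
time_s: 9.8
eef_pos: [0.5587, 0.1231, 0.1338]
ee_rot: [73.3, 89.8, 32.8]
contact_force: [0.8, 2.8, 0.9]
grip_width: 0.0002
```

```bash
python3 pol.py
```

```text
t 9.8 p [0.5587 0.1231 0.1338] ang 132.4 r 0.0814 psi+90 139.5 rad 0.0807 tan -0.0101 Fy 2.67 F [0.8 2.8 0.9] tilt [-0.     0.001 -0.003]
```

>>> {"op": "drive_tool", "data": {"motion": [{"dx": 0,"dy": -0.001,"dz": 0,"wx": -0.012,"wy": 0,"wz": 0,"fingers": 0},{"dx": 0,"dy": -0.001,"dz": 0,"wx": -0.012,"wy": 0,"wz": 0,"fingers": 0},{"dx": 0,"dy": -0.001,"dz": 0,"wx": -0.012,"wy": 0,"wz": 0,"fingers": 0}]}}

```text
time_s: 10.1
eef_pos: [0.5563, 0.1209, 0.1337]
ee_rot: [84.4, 89.8, 46.2]
contact_force: [-0.7, 3.1, -0.0]
grip_width: -0.0004
```

>>> {"op": "drive_tool", "data": {"motion": [{"dx": 0,"dy": -0.001,"dz": 0,"wx": -0.012,"wy": 0,"wz": 0,"fingers": 0},{"dx": 0,"dy": -0.001,"dz": 0,"wx": -0.012,"wy": 0,"wz": 0,"fingers": 0}]}}

```text
time_s: 10.3
eef_pos: [0.5548, 0.1192, 0.1337]
ee_rot: [90.5, 89.8, 53.7]
contact_force: [0.2, 2.8, -0.3]
grip_width: 0.0001
```

```bash
python3 pol.py
```

```text
t 10.3 p [0.5548 0.1192 0.1337] ang 136.2 r 0.0813 psi+90 143.2 rad 0.0807 tan -0.0099 Fy 2.41 F [ 0.2  2.8 -0.3] tilt [ 0.    -0.    -0.003]
```

>>> {"op": "drive_tool", "data": {"motion": [{"dx": 0,"dy": -0.001,"dz": 0,"wx": -0.012,"wy": 0,"wz": 0,"fingers": 0},{"dx": 0,"dy": -0.001,"dz": 0,"wx": -0.012,"wy": 0,"wz": 0,"fingers": 0},{"dx": 0,"dy": -0.001,"dz": 0,"wx": -0.012,"wy": 0,"wz": 0,"fingers": 0}]}}

```text
time_s: 10.6
eef_pos: [0.5527, 0.1166, 0.1337]
ee_rot: [93.9, 89.8, 59.4]
contact_force: [-0.6, 2.9, 0.7]
grip_width: -0.0001
```

>>> {"op": "drive_tool", "data": {"motion": [{"dx": 0,"dy": -0.001,"dz": 0,"wx": -0.012,"wy": 0,"wz": 0,"fingers": 0},{"dx": 0,"dy": -0.001,"dz": 0,"wx": -0.012,"wy": 0,"wz": 0,"fingers": 0},{"dx": 0,"dy": -0.001,"dz": 0,"wx": -0.012,"wy": 0,"wz": 0,"fingers": 0}]}}

```text
time_s: 10.9
eef_pos: [0.5514, 0.1154, 0.1339]
ee_rot: [94.6, 89.6, 62.3]
contact_force: [0.5, 6.4, 0.3]
grip_width: 0.0001
```

```bash
python3 pol.py
```

```text
t 10.9 p [0.5514 0.1154 0.1339] ang 139.8 r 0.0813 psi+90 147.7 rad 0.0805 tan -0.0111 Fy 5.66 F [0.5 6.4 0.3] tilt [ 0.    -0.001 -0.007]
```

>>> {"op": "drive_tool", "data": {"motion": [{"dx": 0,"dy": -0.001,"dz": 0,"wx": -0.004,"wy": 0,"wz": 0,"fingers": 0}]}}

```text
time_s: 11.0
eef_pos: [0.5512, 0.1153, 0.1339]
ee_rot: [92.5, 89.5, 60.5]
contact_force: [1.6, 6.8, -1.1]
grip_width: 0.0001
```

```bash
python3 pol.py
```

```text
t 11.0 p [0.5512 0.1153 0.1339] ang 140.0 r 0.0814 psi+90 148.0 rad 0.0806 tan -0.0113 Fy 6.63 F [ 1.6  6.8 -1.1] tilt [ 0.    -0.    -0.009]
```

>>> {"op": "drive_tool", "data": {"motion": [{"dx": 0,"dy": -0.0014,"dz": 0,"wx": 0,"wy": 0,"wz": 0,"fingers": 0},{"dx": 0,"dy": -0.0014,"dz": 0,"wx": 0,"wy": 0,"wz": 0,"fingers": 0}]}}

```text
time_s: 11.2
eef_pos: [0.5508, 0.1147, 0.1342]
ee_rot: [87.0, 89.2, 55.1]
contact_force: [3.2, 7.8, -1.9]
grip_width: 0.0004
```

```bash
python3 pol.py
```

```text
t 11.2 p [0.5508 0.1147 0.1342] ang 140.5 r 0.0813 psi+90 148.1 rad 0.0806 tan -0.0107 Fy 8.34 F [ 3.2  7.8 -1.9] tilt [-0.     0.001 -0.014]
```

>>> {"op": "drive_tool", "data": {"motion": [{"dx": 0,"dy": -0.0017,"dz": 0,"wx": 0,"wy": 0,"wz": 0,"fingers": 0},{"dx": 0,"dy": -0.0016,"dz": 0,"wx": 0,"wy": 0,"wz": 0,"fingers": 0}]}}

```text
time_s: 11.4
eef_pos: [0.5505, 0.1142, 0.1344]
ee_rot: [84.1, 88.8, 52.3]
contact_force: [4.2, 8.1, -1.6]
grip_width: 0.0001
```

```bash
python3 pol.py
```

```text
t 11.4 p [0.5505 0.1142 0.1344] ang 140.9 r 0.0812 psi+90 148.1 rad 0.0806 tan -0.0102 Fy 9.04 F [ 4.2  8.1 -1.6] tilt [-0.     0.002 -0.021]
```

>>> {"op": "drive_tool", "data": {"motion": [{"dx": 0,"dy": -0.0017,"dz": 0,"wx": 0,"wy": 0,"wz": 0,"fingers": 0},{"dx": 0,"dy": -0.0017,"dz": 0,"wx": 0,"wy": 0,"wz": 0,"fingers": 0},{"dx": 0,"dy": -0.0017,"dz": 0,"wx": 0,"wy": 0,"wz": 0,"fingers": 0}]}}

```text
time_s: 11.7
eef_pos: [0.5503, 0.114, 0.1346]
ee_rot: [82.0, 88.1, 50.2]
contact_force: [4.5, 9.2, -3.0]
grip_width: 0.0002
```

```bash
python3 pol.py
```

```text
t 11.7 p [0.5503 0.114  0.1346] ang 141.1 r 0.0812 psi+90 148.2 rad 0.0806 tan -0.01 Fy 10.07 F [ 4.5  9.2 -3. ] tilt [-0.     0.005 -0.032]
```

>>> {"op": "drive_tool", "data": {"motion": [{"dx": 0,"dy": -0.0016,"dz": 0,"wx": 0,"wy": 0,"wz": -0.003,"fingers": 0},{"dx": 0,"dy": -0.0016,"dz": 0,"wx": 0,"wy": 0,"wz": -0.003,"fingers": 0},{"dx": 0,"dy": -0.0016,"dz": 0,"wx": 0,"wy": 0,"wz": -0.003,"fingers": 0}]}}

```text
time_s: 12.0
eef_pos: [0.5503, 0.114, 0.1347]
ee_rot: [78.7, 87.9, 46.9]
contact_force: [4.6, 9.3, -2.9]
grip_width: -0.0003
```

```bash
python3 pol.py
```

```text
t 12.0 p [0.5503 0.114  0.1347] ang 141.1 r 0.0812 psi+90 148.3 rad 0.0806 tan -0.0102 Fy 10.2 F [ 4.6  9.3 -2.9] tilt [-0.     0.007 -0.035]
```

>>> {"op": "drive_tool", "data": {"motion": [{"dx": 0,"dy": -0.0018,"dz": 0,"wx": 0,"wy": 0,"wz": -0.004,"fingers": 0},{"dx": 0,"dy": -0.0018,"dz": 0,"wx": 0,"wy": 0,"wz": -0.004,"fingers": 0},{"dx": 0,"dy": -0.0018,"dz": 0,"wx": 0,"wy": 0,"wz": -0.004,"fingers": 0},{"dx": 0,"dy": -0.0018,"dz": 0,"wx": 0,"wy": 0,"wz": -0.004,"fingers": 0}]}}

```text
time_s: 12.4
eef_pos: [0.5502, 0.1137, 0.1347]
ee_rot: [73.4, 87.9, 41.7]
contact_force: [4.9, 9.4, -3.2]
grip_width: 0.0001
```

```bash
python3 pol.py
```

```text
t 12.4 p [0.5502 0.1137 0.1347] ang 141.3 r 0.0811 psi+90 148.4 rad 0.0805 tan -0.01 Fy 10.46 F [ 4.9  9.4 -3.2] tilt [-0.     0.011 -0.035]
```

>>> {"op": "drive_tool", "data": {"motion": [{"dx": 0,"dy": 0.003,"dz": 0,"wx": 0,"wy": 0,"wz": 0,"fingers": 0},{"dx": 0,"dy": 0.008,"dz": 0,"wx": 0,"wy": 0.01,"wz": -0.035,"fingers": 0},{"dx": 0,"dy": 0.012,"dz": 0,"wx": 0,"wy": 0,"wz": 0,"fingers": 0},{"dx": -0.02,"dy": 0,"dz": 0,"wx": 0,"wy": 0,"wz": 0,"fingers": 0},{"dx": -0.035,"dy": 0,"dz": 0,"wx": 0,"wy": 0,"wz": 0,"fingers": 0},{"dx": -0.035,"dy": 0,"dz": 0,"wx": 0,"wy": 0,"wz": 0,"fingers": 0},{"dx": -0.035,"dy": 0,"dz": 0,"wx": 0,"wy": 0,"wz": 0,"fingers": 0.07},{"dx": -0.03,"dy": 0,"dz": 0,"wx": 0,"wy": 0,"wz": 0,"fingers": 0.07},{"dx": 0,"dy": 0,"dz": 0,"wx": 0,"wy": 0,"wz": 0,"fingers": 0.07}]}}

```text
time_s: 13.3
eef_pos: [0.5631, 0.1326, 0.293]
ee_rot: [-69.2, 89.6, -100.5]
contact_force: [0.4, -0.1, -0.1]
grip_width: 0.0432
```

```bash
python3 look.py d1 hook_tip hook_collar hook_seat gauge gauge_eye swivel_hook; python3 to.py 0.545 -0.155 0.29 65 10
```

```text
13.3 [0.56308489 0.13262067 0.29296536] 0.04317622990362942 [ 0.39674626 -0.06149193 -0.12130638]
psi 58.6535003546086
hook_tip [268.6 220.3] 0.6
hook_collar [277.6 254.9] 0.86
hook_seat [275.7 253.4] 0.57
hook_seat [276.8 393.9] 0.36
gauge [154.1 213.1] 0.94
gauge [ 70.4 265.2] 0.82
gauge [131.8 324.8] 0.64
gauge_eye [117.3 225.1] 0.97
gauge_eye [ 26.7 285.5] 0.95
gauge_eye [ 93.6 358.3] 0.88
swivel_hook [280.2 321.9] 0.63
t 13.65 pos [0.5598 0.1326 0.2856] psi 58.63 F [-0.2  0.6 -0.9] g 0.0697
total d [-0.0024 -0.2533  0.1371] w [-0.1112 -0.0096  0.0122]  per row [-0.0002 -0.0253  0.0137] [-0.0111 -0.001   0.0012]
```

View pics/d1.png

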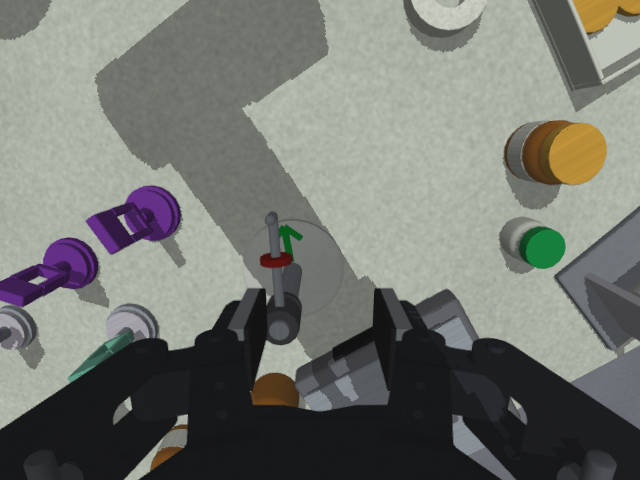

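Run:
```python
from h import *
d=np.load('pics/d1.npz'); t=(d['R'],d['p'])
g=lambda px,z: onz('wrist',px,z,t)[:2]
hub=g((282.5,325),.152); tip=g((271,219),.156); c=g((276.5,258),.14)
print(hub,tip,c,np.hypot(*(tip-hub)))
for q in(tip,c): print(np.degrees(np.arctan2(*(q-hub)[::-1])))
a=g((291.5,252),.012);b=g((284.5,227),.012); print('arrow',np.degrees(np.arctan2(*(b-a)[::-1])))
```

```text
[0.61212762 0.06641865] [0.53425676 0.1071759 ] [0.56467061 0.08998317] 0.08789211698701715
152.37264901266946
153.59354852352712
arrow 162.67195509201338
```

>>> {"op": "drive_tool", "data": {"motion": [{"dx": 0,"dy": -0.025,"dz": 0.014,"wx": -0.011,"wy": 0,"wz": 0.001,"fingers": 0.07},{"dx": 0,"dy": -0.025,"dz": 0.014,"wx": -0.011,"wy": 0,"wz": 0.001,"fingers": 0.07},{"dx": 0,"dy": -0.025,"dz": 0.014,"wx": -0.011,"wy": 0,"wz": 0.001,"fingers": 0.07},{"dx": 0,"dy": -0.025,"dz": 0.014,"wx": -0.011,"wy": 0,"wz": 0.001,"fingers": 0.07},{"dx": 0,"dy": -0.025,"dz": 0.014,"wx": -0.011,"wy": 0,"wz": 0.001,"fingers": 0.07},{"dx": 0,"dy": -0.025,"dz": 0.014,"wx": -0.011,"wy": 0,"wz": 0.001,"fingers": 0.07},{"dx": 0,"dy": -0.025,"dz": 0.014,"wx": -0.011,"wy": 0,"wz": 0.001,"fingers": 0.07},{"dx": 0,"dy": -0.025,"dz": 0.014,"wx": -0.011,"wy": 0,"wz": 0.001,"fingers": 0.07},{"dx": 0,"dy": -0.025,"dz": 0.014,"wx": -0.011,"wy": 0,"wz": 0.001,"fingers": 0.07},{"dx": 0,"dy": -0.025,"dz": 0.014,"wx": -0.011,"wy": 0,"wz": 0.001,"fingers": 0.07},{"dx": 0,"dy": 0,"dz": 0,"wx": 0,"wy": 0,"wz": 0,"fingers": 0.07}]}}

```text
time_s: 14.75
eef_pos: [0.5598, -0.1629, 0.2736]
ee_rot: [-171.0, 88.4, 164.5]
contact_force: [0.5, -0.1, 0.4]
grip_width: 0.0702
```

```bash
python3 look.py d2 gauge gauge_eye
```

```text
14.75 [ 0.55977345 -0.16293886  0.27361216] 0.07018550046844273 [ 0.48987351 -0.0517671   0.36890321]
psi 65.4173298719747
gauge [271.  294.4] 0.92
gauge [395.2  89.5] 0.74
gauge [333.2 221.4] 0.72
gauge [278.6 134.4] 0.57
gauge_eye [257.1 322.9] 0.87
gauge_eye [337.1 235.4] 0.64
gauge_eye [409.5  68.2] 0.64
gauge_eye [273.2 128.4] 0.6
gauge_eye [355.5 371.5] 0.19
```

View pics/d2.png

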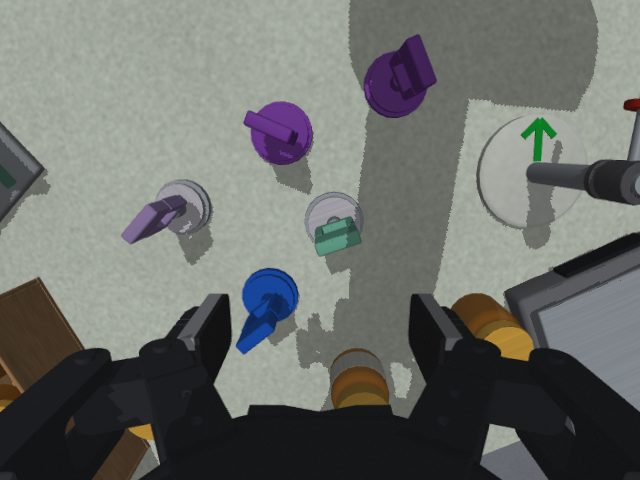

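Run:
```python
import cv2
a=cv2.imread('pics/d2.png')[180:270,280:390]
cv2.imwrite('pics/d2c.png',cv2.resize(a,None,fx=7,fy=6.5,interpolation=2))
```

```text
(no output)
```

View pics/d2c.png

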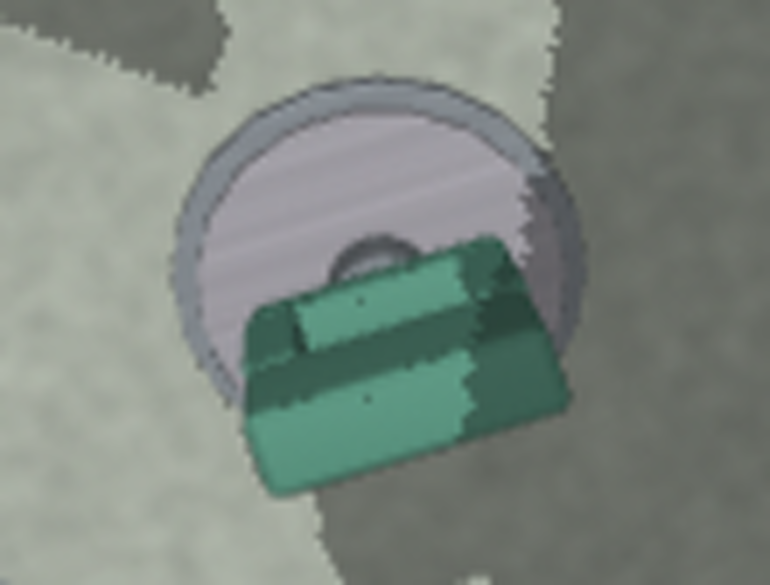

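Run:
```python
from h import *
d=np.load('pics/d2.npz'); t=(d['R'],d['p'])
g=lambda px,z: onz('wrist',px,z,t)[:2]
q=[(315,243.8),(357.1,230.8),(361.4,240.8),(319.3,256.2)]
Q=np.array([g(p,.11) for p in q]); print(Q, Q.mean(0))
for a,b in((0,1),(3,2)):
    v=Q[b]-Q[a]; print('len',np.hypot(*v),'y yaw',np.degrees(np.arctan2(v[1],v[0])))
v=Q[3]-Q[0];print(np.hypot(*v),np.hypot(*(Q[2]-Q[1])))
print('disc side L/R mid',(g((305,216),.01)+g((363.3,216),.01))/2, np.hypot(*(g((305,216),.01)-g((363.3,216),.01))))
print('eye tri',tri([('scene',(276.1,225)),('side',(307.9,294.8))])[0])
```

```text
[[ 0.56655203 -0.17116633]
 [ 0.57087888 -0.13560181]
 [ 0.57997491 -0.13569786]
 [ 0.57755225 -0.1723407 ]] [ 0.57373952 -0.15370168]
len 0.03582676069095059 y yaw 83.06335934169995
len 0.03672283969432342 y yaw 86.21736840965971
0.011062736546317986 0.009096534750736135
disc side L/R mid [ 0.56832325 -0.15119632] 0.06242855867547142
eye tri [ 0.57229251 -0.15231731  0.07756793]
```

```bash
python3 to.py 0.5735 -0.1535 0.19 84.5 4
```

```text
t 14.9 pos [ 0.56   -0.1592  0.2741] psi 65.61 F [0.8 0.4 0.6] g 0.0699
total d [0.0837 0.011  0.0123] w [-0.3297 -0.0282 -0.0019]  per row [0.0209 0.0028 0.0031] [-0.0824 -0.0071 -0.0005]
```

>>> {"op": "drive_tool", "data": {"motion": [{"dx": 0,"dy": 0.005,"dz": 0.006,"wx": -0.11,"wy": -0.014,"wz": 0,"fingers": 0.065},{"dx": 0,"dy": 0.005,"dz": 0.006,"wx": -0.11,"wy": -0.014,"wz": 0,"fingers": 0.065},{"dx": 0.02,"dy": 0,"dz": 0,"wx": -0.11,"wy": 0,"wz": 0,"fingers": 0.065},{"dx": 0.02,"dy": 0,"dz": 0,"wx": 0,"wy": 0,"wz": 0,"fingers": 0.065},{"dx": 0.02,"dy": 0,"dz": 0,"wx": 0,"wy": 0,"wz": 0,"fingers": 0.065},{"dx": 0,"dy": 0,"dz": 0,"wx": 0,"wy": 0,"wz": 0,"fingers": 0.065},{"dx": 0,"dy": 0,"dz": 0,"wx": 0,"wy": 0,"wz": 0,"fingers": 0.065}]}}

```text
time_s: 15.6
eef_pos: [0.5763, -0.1443, 0.2131]
ee_rot: [38.7, 89.8, 34.6]
contact_force: [0.2, 0.1, 0.5]
grip_width: 0.0652
```

```bash
python3 to.py 0.5735 -0.1535 0.14 84.5 1;python3 look.py d3
```

```text
t 15.6 pos [ 0.5763 -0.1443  0.2131] psi 85.93 F [0.2 0.1 0.5] g 0.0652
total d [ 0.0731 -0.0095 -0.0023] w [ 0.025   0.0023 -0.0019]  per row [ 0.0731 -0.0095 -0.0023] [ 0.025   0.0023 -0.0019]
15.6 [ 0.57626084 -0.14431554  0.21312973] 0.06517085035672608 [0.2217433 0.0988882 0.5356167]
psi 85.93417070741832
```

View pics/d3.png

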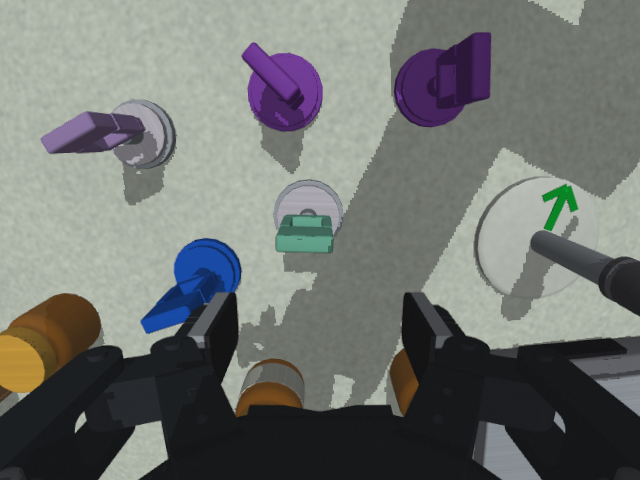

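Run:
```python
from h import *
import cv2
d=np.load('pics/d3.npz'); t=(d['R'],d['p'])
print(onz('wrist',(304.5,243),.11,t),onz('wrist',(304,243.5),.11,t))
a=cv2.imread('pics/d3.png')[170:270,260:360]
cv2.imwrite('pics/d3c.png',cv2.resize(a,None,fx=6,fy=6,interpolation=2))
```

```text
[ 0.57321613 -0.15368456  0.11      ] [ 0.57352907 -0.15403705  0.11      ]
```

View pics/d3c.png

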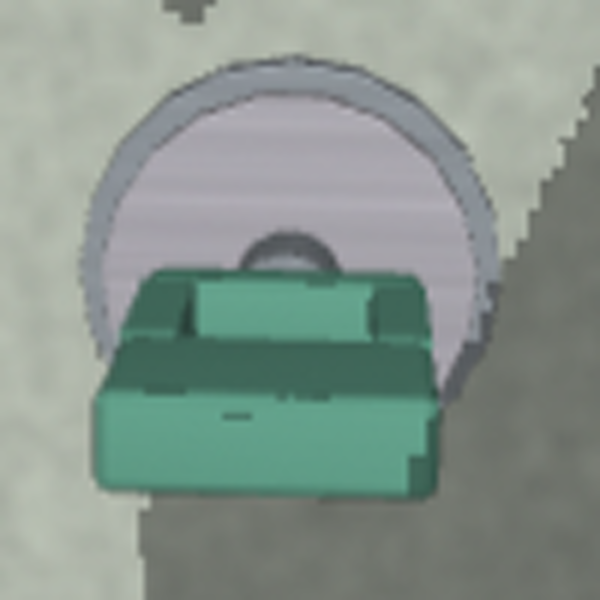

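>>> {"op": "drive_tool", "data": {"motion": [{"dx": 0,"dy": -0.005,"dz": -0.001,"wx": 0.025,"wy": 0,"wz": 0,"fingers": 0.065},{"dx": 0,"dy": -0.005,"dz": -0.001,"wx": 0,"wy": 0,"wz": 0,"fingers": 0.065},{"dx": 0.025,"dy": 0,"dz": 0,"wx": 0,"wy": 0,"wz": 0,"fingers": 0.065},{"dx": 0.025,"dy": 0,"dz": 0,"wx": 0,"wy": 0,"wz": 0,"fingers": 0.065},{"dx": 0.02,"dy": 0,"dz": 0,"wx": 0,"wy": 0,"wz": 0,"fingers": 0.065},{"dx": 0,"dy": 0,"dz": 0,"wx": 0,"wy": 0,"wz": 0,"fingers": 0.065},{"dx": 0,"dy": 0,"dz": 0,"wx": 0,"wy": 0,"wz": 0,"fingers": 0.065}]}}

```text
time_s: 16.35
eef_pos: [0.5776, -0.1589, 0.1498]
ee_rot: [-13.7, 89.1, -19.4]
contact_force: [-0.4, 0.2, 0.8]
grip_width: 0.0651
```

```bash
python3 to.py 0.5736 -0.154 0.084 84.5 3
```

```text
t 16.35 pos [ 0.5776 -0.1589  0.1498] psi 84.26 F [-0.4  0.2  0.8] g 0.0651
total d [ 0.0657  0.0047 -0.0055] w [-0.0042  0.0155  0.0038]  per row [ 0.0219  0.0016 -0.0018] [-0.0014  0.0052  0.0013]
```

>>> {"op": "drive_tool", "data": {"motion": [{"dx": 0.005,"dy": 0.003,"dz": -0.004,"wx": -0.004,"wy": 0.015,"wz": 0.004,"fingers": 0.065},{"dx": 0.01,"dy": 0.001,"dz": -0.001,"wx": 0,"wy": 0,"wz": 0,"fingers": 0.065},{"dx": 0.01,"dy": 0,"dz": 0,"wx": 0,"wy": 0,"wz": 0,"fingers": 0.065},{"dx": 0,"dy": 0,"dz": 0,"wx": 0,"wy": 0,"wz": 0,"fingers": 0.065}]}}

```text
time_s: 16.75
eef_pos: [0.5748, -0.1554, 0.1269]
ee_rot: [-19.5, 89.7, -25.0]
contact_force: [-1.0, 0.8, 0.6]
grip_width: 0.0649
```

```bash
python3 to.py 0.5736 -0.154 0.084 84.5 3
```

```text
t 16.75 pos [ 0.5748 -0.1554  0.1269] psi 84.5 F [-1.   0.8  0.6] g 0.0649
total d [ 0.0428  0.0014 -0.0015] w [-0.0001  0.0052  0.0018]  per row [ 0.0143  0.0005 -0.0005] [-0.      0.0017  0.0006]
```

>>> {"op": "drive_tool", "data": {"motion": [{"dx": 0.01,"dy": 0.001,"dz": -0.001,"wx": 0,"wy": 0.005,"wz": 0,"fingers": 0.065},{"dx": 0.01,"dy": 0,"dz": -0.001,"wx": 0,"wy": 0,"wz": 0,"fingers": 0.065},{"dx": 0.01,"dy": 0,"dz": 0,"wx": 0,"wy": 0,"wz": 0,"fingers": 0.065},{"dx": 0.01,"dy": 0,"dz": 0,"wx": 0,"wy": 0,"wz": 0,"fingers": 0.065},{"dx": 0.005,"dy": 0,"dz": 0,"wx": 0,"wy": 0,"wz": 0,"fingers": 0.065},{"dx": 0,"dy": 0,"dz": 0,"wx": 0,"wy": 0,"wz": 0,"fingers": 0.065}]}}

```text
time_s: 17.35
eef_pos: [0.5722, -0.1539, 0.0769]
ee_rot: [-145.3, 89.9, -150.8]
contact_force: [0.2, 0.1, 0.7]
grip_width: 0.0651
```

```bash
python3 to.py 0.5736 -0.154 0.084 84.5 1; python3 look.py d4
```

```text
t 17.35 pos [ 0.5722 -0.1539  0.0769] psi 84.5 F [0.2 0.1 0.7] g 0.0651
total d [-0.0071 -0.      0.0014] w [ 0.     -0.0018  0.0012]  per row [-0.0071 -0.      0.0014] [ 0.     -0.0018  0.0012]
17.35 [ 0.5721882  -0.15386853  0.07689693] 0.06507509893517668 [0.163091   0.07387456 0.72925042]
psi 84.50149547578341
```

View pics/d4.png

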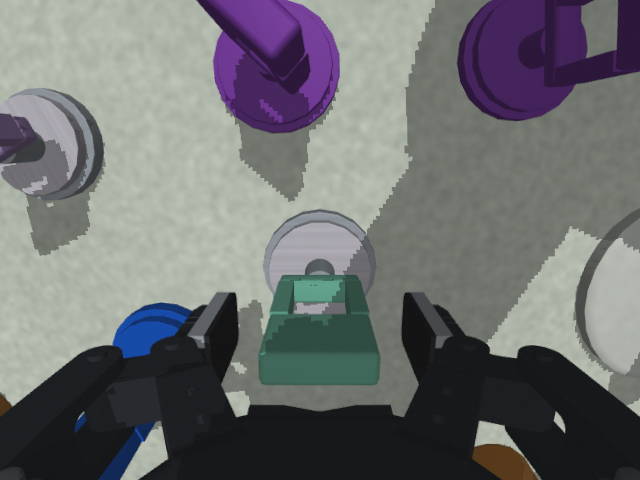

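>>> {"op": "drive_tool", "data": {"motion": [{"dx": -0.005,"dy": 0,"dz": 0.001,"wx": 0,"wy": 0,"wz": 0,"fingers": 0.065},{"dx": 0,"dy": 0,"dz": 0,"wx": 0,"wy": 0,"wz": 0,"fingers": 0.03},{"dx": 0,"dy": 0,"dz": 0,"wx": 0,"wy": 0,"wz": 0,"fingers": 0.03},{"dx": 0,"dy": 0,"dz": 0,"wx": 0,"wy": 0,"wz": 0,"fingers": 0.03},{"dx": 0,"dy": 0,"dz": 0,"wx": 0,"wy": 0,"wz": 0,"fingers": 0.03},{"dx": 0,"dy": 0,"dz": 0,"wx": 0,"wy": 0,"wz": 0,"fingers": 0.03}], "force": 40}}

```text
time_s: 18.0
eef_pos: [0.5742, -0.1543, 0.0841]
ee_rot: [-70.2, 89.9, -75.7]
contact_force: [0.4, 0.4, -1.0]
grip_width: 0.0374
```

```bash
python3 to.py 0.5736 -0.154 0.084 84.5 1; python3 look.py d5
```

```text
t 18.0 pos [ 0.5742 -0.1543  0.0841] psi 84.5 F [ 0.4  0.4 -1. ] g 0.0374
total d [ 0.0001  0.0003 -0.0007] w [0.     0.0007 0.0021]  per row [ 0.0001  0.0003 -0.0007] [0.     0.0007 0.0021]
18.0 [ 0.5742239  -0.15433896  0.08409653] 0.03737886948320393 [ 0.36001849  0.44128252 -1.02271565]
psi 84.50177251922032
```

View pics/d5.png

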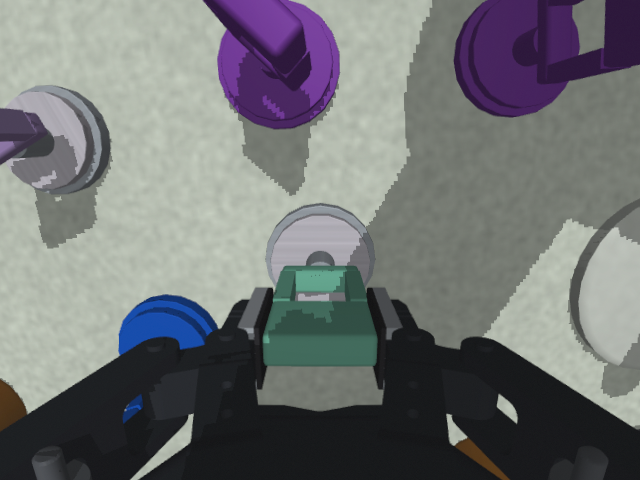

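>>> {"op": "drive_tool", "data": {"motion": [{"dx": -0.01,"dy": 0,"dz": 0,"wx": 0,"wy": 0,"wz": 0,"fingers": 0.03},{"dx": -0.02,"dy": 0,"dz": 0,"wx": 0,"wy": 0,"wz": 0,"fingers": 0.03},{"dx": -0.03,"dy": 0,"dz": 0,"wx": 0,"wy": 0,"wz": 0,"fingers": 0.03},{"dx": -0.03,"dy": 0,"dz": 0,"wx": 0,"wy": 0,"wz": 0,"fingers": 0.03},{"dx": -0.03,"dy": 0,"dz": 0,"wx": 0,"wy": 0,"wz": 0,"fingers": 0.03},{"dx": -0.03,"dy": 0,"dz": 0,"wx": 0,"wy": 0,"wz": 0,"fingers": 0.03},{"dx": -0.02,"dy": 0,"dz": 0,"wx": 0,"wy": 0,"wz": 0,"fingers": 0.03},{"dx": 0,"dy": 0,"dz": 0,"wx": 0,"wy": 0,"wz": 0,"fingers": 0.03}], "force": 60}}

```text
time_s: 18.85
eef_pos: [0.5723, -0.1532, 0.2622]
ee_rot: [-169.6, 89.8, -175.1]
contact_force: [0.4, -0.9, -2.1]
grip_width: 0.0374
```

```bash
python3 to.py 0.491 0.131 0.265 84.5 12
python3 - <<'E'
from h import *
print(Rt()[0].T@np.array([0,0,1]))
E
```

```text
t 18.85 pos [ 0.5723 -0.1532  0.2622] psi 84.5 F [ 0.4 -0.9 -2.1] g 0.0374
total d [-0.0026  0.2751 -0.1082] w [-0.     -0.0034  0.0006]  per row [-0.0002  0.0229 -0.009 ] [-0.     -0.0003  0.0001]
[-9.99993916e-01 -6.29847620e-04 -3.43082307e-03]
```

>>> {"op": "drive_tool", "data": {"motion": [{"dx": 0,"dy": 0.01,"dz": -0.005,"wx": 0,"wy": 0,"wz": 0,"fingers": 0.03},{"dx": 0,"dy": 0.023,"dz": -0.009,"wx": 0,"wy": 0,"wz": 0,"fingers": 0.03},{"dx": 0,"dy": 0.023,"dz": -0.009,"wx": 0,"wy": 0,"wz": 0,"fingers": 0.03},{"dx": 0,"dy": 0.023,"dz": -0.009,"wx": 0,"wy": 0,"wz": 0,"fingers": 0.03},{"dx": 0,"dy": 0.023,"dz": -0.009,"wx": 0,"wy": 0,"wz": 0,"fingers": 0.03},{"dx": 0,"dy": 0.023,"dz": -0.009,"wx": 0,"wy": 0,"wz": 0,"fingers": 0.03},{"dx": 0,"dy": 0.023,"dz": -0.009,"wx": 0,"wy": 0,"wz": 0,"fingers": 0.03},{"dx": 0,"dy": 0.023,"dz": -0.009,"wx": 0,"wy": 0,"wz": 0,"fingers": 0.03},{"dx": 0,"dy": 0.023,"dz": -0.009,"wx": 0,"wy": 0,"wz": 0,"fingers": 0.03},{"dx": 0,"dy": 0.023,"dz": -0.009,"wx": 0,"wy": 0,"wz": 0,"fingers": 0.03},{"dx": 0,"dy": 0.023,"dz": -0.009,"wx": 0,"wy": 0,"wz": 0,"fingers": 0.03},{"dx": 0,"dy": 0.023,"dz": -0.009,"wx": 0,"wy": 0,"wz": 0,"fingers": 0.03},{"dx": 0,"dy": 0.01,"dz": -0.005,"wx": 0,"wy": 0,"wz": 0,"fingers": 0.03},{"dx": 0,"dy": 0,"dz": 0,"wx": 0.1,"wy": 0,"wz": 0,"fingers": 0.03},{"dx": 0,"dy": 0,"dz": 0,"wx": 0.1,"wy": 0,"wz": 0,"fingers": 0.03},{"dx": 0,"dy": 0,"dz": 0,"wx": 0.1,"wy": 0,"wz": 0,"fingers": 0.03},{"dx": 0,"dy": 0,"dz": 0,"wx": 0.1,"wy": 0,"wz": 0,"fingers": 0.03},{"dx": 0,"dy": 0,"dz": 0,"wx": 0,"wy": 0,"wz": 0,"fingers": 0.03}]}}

```text
time_s: 20.65
eef_pos: [0.4633, 0.1492, 0.2342]
ee_rot: [-158.7, 86.8, 172.2]
contact_force: [-0.5, -0.4, -1.7]
grip_width: 0.0369
```

```bash
python3 to.py 0.491 0.131 0.265 61 1; python3 look.py e1
python3 - <<'E'
from h import *
for c in('scene','side'):
    im=env.grab_frame(c); cv2.imwrite(f'pics/e1_{c}.png',im[:,:,::-1])
    for l in('hook_tip','hook_collar','swivel_hook','gauge_eye'):
        print(c,l,[(np.round(d['point'],1).tolist(),round(d['p'],2)) for d in env.place_of(c,l)])
E
```

```text
t 20.65 pos [0.4633 0.1492 0.2342] psi 60.93 F [-0.5 -0.4 -1.7] g 0.0369
total d [-0.0324 -0.0031  0.0314] w [-0.0018 -0.0519  0.0202]  per row [-0.0324 -0.0031  0.0314] [-0.0018 -0.0519  0.0202]
20.65 [0.46334289 0.14916761 0.23422521] 0.03692233926568641 [-0.52827785 -0.4429704  -1.6579043 ]
psi 60.92709959920533
scene hook_tip [([391.7, 211.5], 0.81), ([243.9, 214.2], 0.72), ([358.5, 288.4], 0.34), ([458.3, 353.9], 0.34)]
scene hook_collar [([384.7, 229.1], 0.58)]
scene swivel_hook [([358.8, 237.0], 0.96)]
scene gauge_eye [([422.8, 173.2], 0.95), ([290.7, 194.2], 0.9), ([225.9, 219.0], 0.78), ([335.5, 211.3], 0.71), ([502.7, 272.4], 0.31)]
side hook_tip [([289.4, 210.4], 0.68)]
side hook_collar [([299.6, 215.1], 0.75), ([317.0, 213.4], 0.71)]
side swivel_hook []
side gauge_eye [([260.9, 300.8], 0.82), ([264.1, 265.0], 0.73), ([262.5, 176.6], 0.69), ([337.5, 326.1], 0.58)]
```

View pics/e1.png

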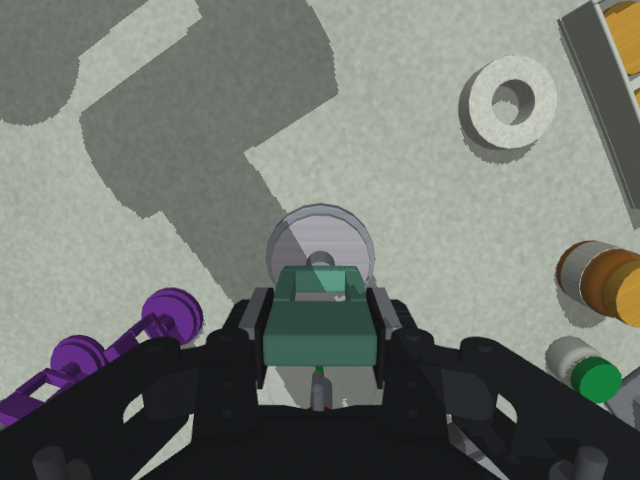

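View pics/e1_side.png

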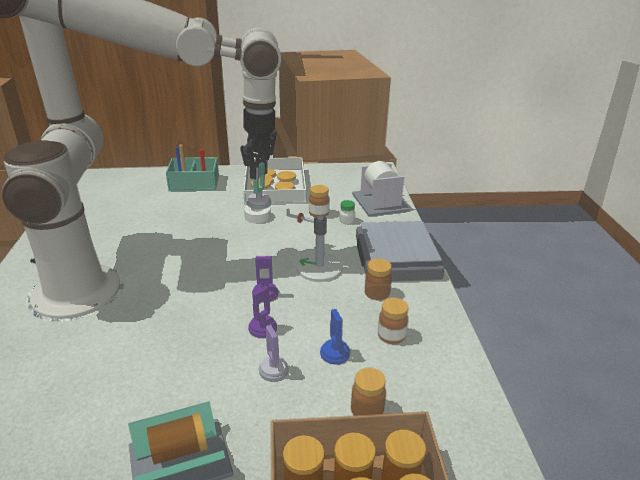

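View pics/e1_scene.png

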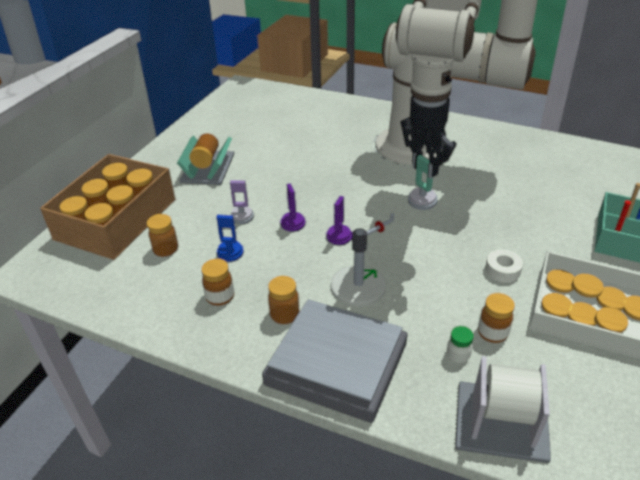

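Run:
```python
from h import *
a=cv2.imread('pics/e1.png')[350:420,250:390]
b=cv2.imread('pics/e1_scene.png')[190:310,320:420];c=cv2.imread('pics/e1_side.png')[170:290,260:360]
a=cv2.resize(a,(800,400),interpolation=2)
bc=np.hstack([cv2.resize(b,(400,480)),cv2.resize(c,(400,480))])
cv2.imwrite('pics/e1c.png',a);cv2.imwrite('pics/e1d.png',bc)
```

```text
(no output)
```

View pics/e1c.png

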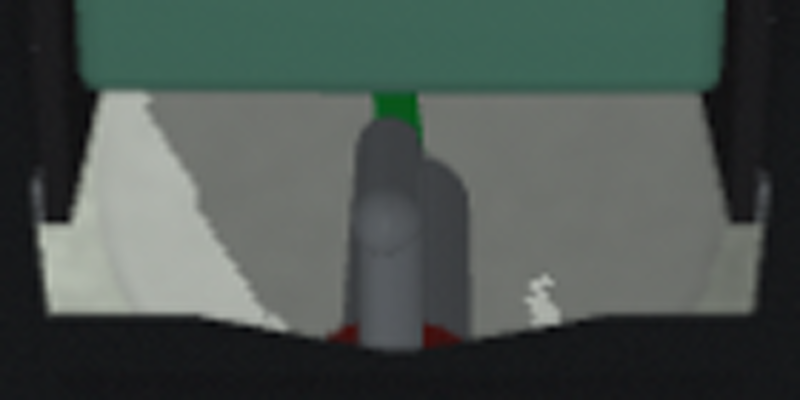

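View pics/e1d.png

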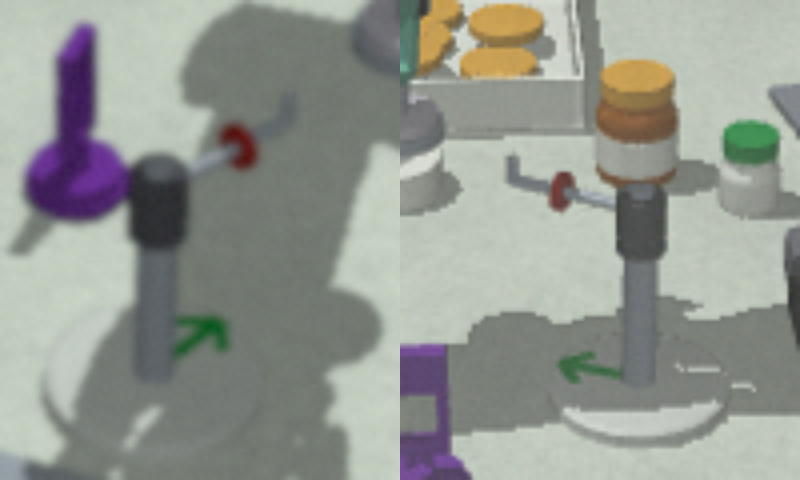

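Run:
```python
from h import *
d=np.load('pics/e1.npz'); t=(d['R'],d['p'])
print('tip wrist',onz('wrist',(317.9,388.5),.158,t))
tip,e=tri([('scene',(320+288/4,190+98/4)),('side',(260+112/4,170+157/4))]); print('tip tri',tip,e)
col,e=tri([('scene',(320+239/4,190+147/4)),('side',(260+162/4,170+191/4))]); print('col tri',col,e)
hub,e=tri([('scene',(320+159/4,190+168/4)),('side',(260+640/4-100,170+190/4))]); print('hub top',hub,e)
for q in(tip,col):print(np.degrees(np.arctan2(*(q-hub)[1::-1])),np.hypot(*(q-hub)[:2]))
for A in([.6135,.063],[.612,.066],[.6145,.0625]):
  for q in (tip,col): print(A,np.degrees(np.arctan2(*(q[:2]-A)[::-1])))
# direction of bar in wrist: corner bottom vs further
a=onz('wrist',(317.9,372),.144,t);b=onz('wrist',(319.1,409),.144,t);print('bar',a,b,np.degrees(np.arctan2(*(a-b)[1::-1])))
# what eye is projected in cams
r,p=t; eye=p+r@np.array([.004,0,0]);print('eye',eye,proj('scene',eye),proj('side',eye))
```

```text
tip wrist [0.53298646 0.1071592  0.158     ]
tip tri [0.53546966 0.10577203 0.15375032] [np.float64(6.241769645914473e-05), np.float64(6.24176964590812e-05)]
col tri [0.56594102 0.08935813 0.1378979 ] [np.float64(0.0006779794494706646), np.float64(0.0006779794494708197)]
hub top [0.61348419 0.0625985  0.15211821] [np.float64(0.0003745009764557326), np.float64(0.00037450097645573446)]
151.03969482745222 0.08916400289898688
150.6270566628541 0.054556669494453085
[0.6135, 0.063] 151.27081778901834
[0.6135, 0.063] 151.00391084230037
[0.612, 0.066] 152.53956277978733
[0.612, 0.066] 153.10883011353923
[0.6145, 0.0625] 151.29766528264545
[0.6145, 0.0625] 151.05287610805848
bar [0.52985254 0.10851151 0.144     ] [0.55528418 0.0952781  0.144     ] 152.50966949179073
eye [0.46312214 0.14919776 0.23023142] [[424.57447685 170.44791684]] [[258.39376931 175.21433032]]
```

>>> {"op": "drive_tool", "data": {"motion": [{"dx": 0,"dy": 0,"dz": 0,"wx": -0.005,"wy": -0.05,"wz": 0.02,"fingers": 0.03},{"dx": 0.015,"dy": 0,"dz": 0,"wx": 0,"wy": 0,"wz": 0,"fingers": 0.03},{"dx": 0.02,"dy": 0,"dz": 0,"wx": 0,"wy": 0,"wz": 0,"fingers": 0.03},{"dx": 0.01,"dy": 0,"dz": 0,"wx": 0,"wy": 0,"wz": 0,"fingers": 0.03},{"dx": 0,"dy": 0,"dz": 0,"wx": 0,"wy": 0,"wz": 0,"fingers": 0.03}]}}

```text
time_s: 21.7
eef_pos: [0.4653, 0.1494, 0.1903]
ee_rot: [42.2, 89.7, 13.5]
contact_force: [-0.3, -1.2, -1.7]
grip_width: 0.0366
```

```bash
python3 to.py 0.504 0.123 0.168 61.2 4
```

```text
t 21.7 pos [0.4653 0.1494 0.1903] psi 61.29 F [-0.3 -1.2 -1.7] g 0.0366
total d [ 0.0225 -0.0046  0.0466] w [ 0.0016  0.0038 -0.0034]  per row [ 0.0056 -0.0012  0.0116] [ 0.0004  0.0009 -0.0009]
```

>>> {"op": "drive_tool", "data": {"motion": [{"dx": 0.006,"dy": -0.002,"dz": 0.006,"wx": 0,"wy": 0.004,"wz": -0.003,"fingers": 0.03},{"dx": 0.006,"dy": -0.001,"dz": 0.01,"wx": 0,"wy": 0,"wz": 0,"fingers": 0.03},{"dx": 0.005,"dy": -0.001,"dz": 0.01,"wx": 0,"wy": 0,"wz": 0,"fingers": 0.03},{"dx": 0.003,"dy": 0,"dz": 0.01,"wx": 0,"wy": 0,"wz": 0,"fingers": 0.03},{"dx": 0,"dy": 0,"dz": 0.005,"wx": 0,"wy": 0,"wz": 0,"fingers": 0.03},{"dx": 0,"dy": 0,"dz": 0,"wx": 0,"wy": 0,"wz": 0,"fingers": 0.03}]}}

```text
time_s: 22.3
eef_pos: [0.5049, 0.1234, 0.171]
ee_rot: [32.0, 89.8, 3.3]
contact_force: [-0.6, -0.5, -3.0]
grip_width: 0.037
```

```bash
python3 to.py 0.504 0.123 0.168 61.2 1; python3 look.py e2
python3 - <<'E'
from h import *
for c in('scene','side'):
    im=env.grab_frame(c); cv2.imwrite(f'pics/e2_{c}.png',im[:,:,::-1])
a=cv2.imread('pics/e2_scene.png')[150:270,320:460];b=cv2.imread('pics/e2_side.png')[150:270,230:370]
cv2.imwrite('pics/e2c.png',np.vstack([cv2.resize(a,(700,300)),cv2.resize(b,(700,300))]) if 0 else np.hstack([cv2.resize(a,(400,343)),cv2.resize(b,(400,343))]))
E
```

```text
t 22.3 pos [0.5049 0.1234 0.171 ] psi 61.24 F [-0.6 -0.5 -3. ] g 0.037
total d [ 0.003  -0.0008 -0.0006] w [ 0.0007  0.0032 -0.002 ]  per row [ 0.003  -0.0008 -0.0006] [ 0.0007  0.0032 -0.002 ]
22.3 [0.50490223 0.12337468 0.17095851] 0.03703113027680755 [-0.59126592 -0.49411904 -2.99955547]
psi 61.24031816060875
```

View pics/e2.png

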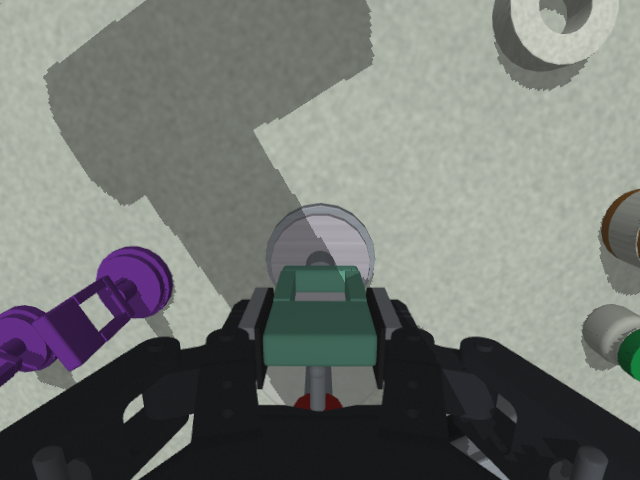

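View pics/e2c.png

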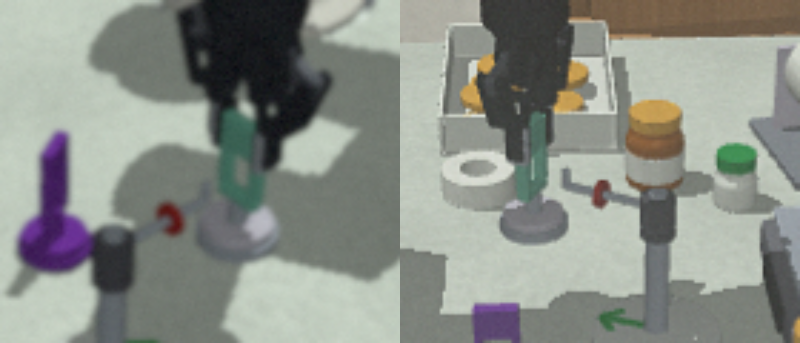

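Run:
```python
from h import *
p=np.array([.5049,.1234]);
print('handle top/bottom pred',proj('side',[[*p,.197],[*p,.123]]), 'seen rows',150+113/2.857,150+198/2.857)
t=np.array([.6135,.0628])+.09*np.array([-.8763,.4818])
print('tip top, bar corner pred',proj('side',[[*t,.158],[*t,.136]]),'seen',150+168/2.857,150+187/2.857, 'col',230+567/2.857)
print(proj('scene',[[*t,.158],[*p,.197],[*p,.123]]),'seen tip',320+206/2.857,150+185/2.857,'handle top',150+108/2.857)
```

```text
handle top/bottom pred [[275.40604547 191.19037374]
 [276.29798159 216.69650103]] seen rows 189.55197759887994 219.30346517325864
tip top, bar corner pred [[287.65181653 207.73439024]
 [287.8139802  215.28482383]] seen 208.80294014700735 215.4532726636332 col 428.45992299614977
[[392.42642508 212.6839969 ]
 [405.75827753 191.59301206]
 [403.47371123 219.56884953]] seen tip 392.103605180259 214.75323766188308 handle top 187.80189009450473
```

>>> {"op": "drive_tool", "data": {"motion": [{"dx": 0.002,"dy": -0.001,"dz": 0.005,"wx": 0,"wy": 0.003,"wz": -0.002,"fingers": 0.03},{"dx": 0,"dy": 0,"dz": 0.006,"wx": 0,"wy": 0,"wz": 0,"fingers": 0.03},{"dx": 0,"dy": 0,"dz": 0.006,"wx": 0,"wy": 0,"wz": 0,"fingers": 0.03},{"dx": 0,"dy": 0,"dz": 0,"wx": 0,"wy": 0,"wz": 0,"fingers": 0.03}]}}

```text
time_s: 22.85
eef_pos: [0.5193, 0.1148, 0.1693]
ee_rot: [35.0, 90.0, 6.4]
contact_force: [-0.2, -0.5, -3.0]
grip_width: 0.0371
```

```bash
cat > rr.py <<'E'
from h import *
A=np.array([.6135,.0628]);u=np.array([-.8763,.4818]);r,p=Rt();v=p[:2]-A
s=env.read_state();print('r',round(v@u,4),'lat',round(v@[-u[1],u[0]],4),'eyez-bar',round(p[2]-.004-.14,4),'F tool',np.round(r.T@s['contact_force'],1),'zup in tool',np.round(r.T@[0,0,1],3),'psi',round(np.degrees(np.arctan2(r[1,1],r[0,1])),1),s['time_s'])
E
python3 rr.py
```

```text
r 0.1076 lat -0.0002 eyez-bar 0.0253 F tool [ 3.  -0.5  0. ] zup in tool [-1.  0.  0.] psi 61.4 22.85
```

>>> {"op": "drive_tool", "data": {"motion": [{"dx": 0.001,"dy": 0,"dz": 0.006,"wx": 0.003,"wy": 0,"wz": 0,"fingers": 0.03},{"dx": 0,"dy": 0,"dz": 0.006,"wx": 0,"wy": 0,"wz": 0,"fingers": 0.03},{"dx": 0,"dy": 0,"dz": 0.005,"wx": 0,"wy": 0,"wz": 0,"fingers": 0.03},{"dx": 0,"dy": 0,"dz": 0,"wx": 0,"wy": 0,"wz": 0,"fingers": 0.03}]}}

```text
time_s: 23.25
eef_pos: [0.5357, 0.1058, 0.1682]
ee_rot: [39.2, 90.0, 10.3]
contact_force: [0.1, 0.1, -1.4]
grip_width: 0.0373
```

```bash
python3 rr.py
```

```text
r 0.0889 lat -0.0002 eyez-bar 0.0242 F tool [1.4 0.1 0. ] zup in tool [-1.  0.  0.] psi 61.2 23.25
```

>>> {"op": "drive_tool", "data": {"motion": [{"dx": 0,"dy": 0,"dz": 0.005,"wx": 0,"wy": 0,"wz": 0,"fingers": 0.03},{"dx": 0,"dy": 0,"dz": 0.005,"wx": 0,"wy": 0,"wz": 0,"fingers": 0.03},{"dx": 0,"dy": 0,"dz": 0.003,"wx": 0,"wy": 0,"wz": 0,"fingers": 0.03},{"dx": 0,"dy": 0,"dz": 0,"wx": 0,"wy": 0,"wz": 0,"fingers": 0.03}]}}

```text
time_s: 23.65
eef_pos: [0.5481, 0.099, 0.1681]
ee_rot: [63.8, 90.0, 35.0]
contact_force: [-0.6, -0.0, -2.2]
grip_width: 0.0373
```

```bash
python3 rr.py; python3 look.py e3
python3 - <<'E'
from h import *
for c in('scene','side'):
    im=env.grab_frame(c); cv2.imwrite(f'pics/e3_{c}.png',im[:,:,::-1])
a=cv2.imread('pics/e3_scene.png')[150:270,320:460];b=cv2.imread('pics/e3_side.png')[150:270,230:370]
cv2.imwrite('pics/e3c.png',np.hstack([cv2.resize(a,(400,343),interpolation=2),cv2.resize(b,(400,343),interpolation=2)]))
E
```

```text
r 0.0747 lat -0.0002 eyez-bar 0.0241 F tool [ 2.2 -0.3 -0.5] zup in tool [-1.  0.  0.] psi 61.2 23.65
23.65 [0.54814178 0.09896804 0.16814321] 0.037267725568089966 [-0.55110681 -0.04734624 -2.16073973]
psi 61.159051642442506
```

View pics/e3c.png

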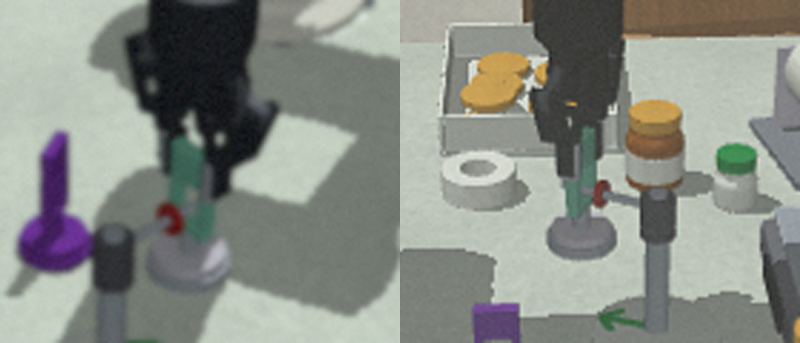

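View pics/e3.png

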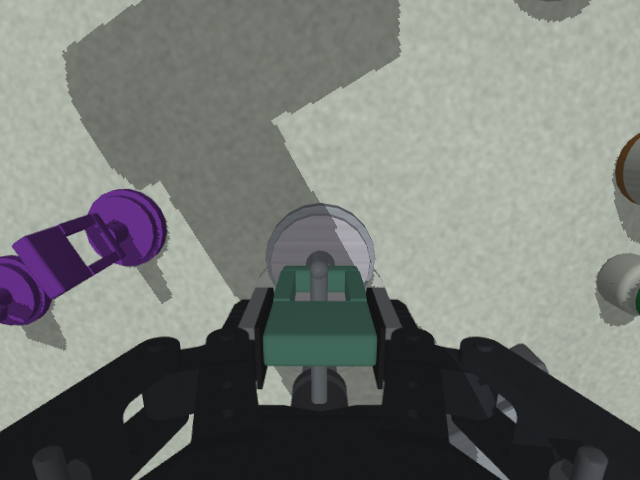

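>>> {"op": "drive_tool", "data": {"motion": [{"dx": 0.005,"dy": 0,"dz": 0,"wx": 0,"wy": 0,"wz": 0,"fingers": 0.03},{"dx": 0.005,"dy": 0,"dz": 0,"wx": 0,"wy": 0,"wz": 0,"fingers": 0.03},{"dx": 0.003,"dy": 0,"dz": 0,"wx": 0,"wy": 0,"wz": 0,"fingers": 0.03},{"dx": 0.001,"dy": 0,"dz": 0,"wx": 0,"wy": 0,"wz": 0,"fingers": 0.03},{"dx": 0,"dy": 0,"dz": 0,"wx": 0,"wy": 0,"wz": 0,"fingers": 0.03}]}}

```text
time_s: 24.3
eef_pos: [0.5468, 0.0997, 0.1522]
ee_rot: [-164.5, 89.9, 166.7]
contact_force: [-0.3, -0.0, -2.6]
grip_width: 0.0366
```

```bash
python3 rr.py
```

```text
r 0.0762 lat -0.0001 eyez-bar 0.0082 F tool [ 2.6 -0.2 -0.2] zup in tool [-1.    -0.    -0.002] psi 61.2 24.3
```

>>> {"op": "drive_tool", "data": {"motion": [{"dx": 0.001,"dy": 0,"dz": 0.001,"wx": 0,"wy": 0,"wz": 0,"fingers": 0.03},{"dx": 0.001,"dy": 0,"dz": 0.001,"wx": 0,"wy": 0,"wz": 0,"fingers": 0.03},{"dx": 0.001,"dy": 0,"dz": 0.001,"wx": 0,"wy": 0,"wz": 0,"fingers": 0.03}]}}

```text
time_s: 24.6
eef_pos: [0.5498, 0.0982, 0.1493]
ee_rot: [-171.4, 89.9, 159.8]
contact_force: [0.4, -0.4, -1.6]
grip_width: 0.0372
```

```bash
python3 rr.py
```

```text
r 0.0729 lat -0.0003 eyez-bar 0.0053 F tool [ 1.6 -0.1  0.6] zup in tool [-1.    -0.    -0.001] psi 61.2 24.6
```

>>> {"op": "drive_tool", "data": {"motion": [{"dx": 0.001,"dy": 0,"dz": 0.002,"wx": 0,"wy": 0,"wz": 0,"fingers": 0.03},{"dx": 0.0005,"dy": 0,"dz": 0.002,"wx": 0,"wy": 0,"wz": 0,"fingers": 0.03}]}}

```text
time_s: 24.8
eef_pos: [0.5535, 0.0962, 0.1478]
ee_rot: [-179.5, 89.9, 151.7]
contact_force: [-1.6, 0.3, -0.4]
grip_width: 0.0371
```

```bash
python3 rr.py
```

```text
r 0.0686 lat -0.0004 eyez-bar 0.0038 F tool [ 0.4 -0.5 -1.5] zup in tool [-1.    -0.    -0.001] psi 61.2 24.8
```

>>> {"op": "drive_tool", "data": {"motion": [{"dx": 0,"dy": 0,"dz": 0.001,"wx": 0,"wy": 0,"wz": 0,"fingers": 0.03},{"dx": 0,"dy": 0,"dz": 0.001,"wx": 0,"wy": 0,"wz": 0,"fingers": 0.03}]}}

```text
time_s: 25.0
eef_pos: [0.5556, 0.0951, 0.148]
ee_rot: [171.8, 89.9, 143.0]
contact_force: [-0.3, -0.6, -2.5]
grip_width: 0.0371
```

```bash
python3 rr.py
```

```text
r 0.0662 lat -0.0004 eyez-bar 0.004 F tool [ 2.5 -0.6 -0. ] zup in tool [-1.     0.    -0.001] psi 61.2 25.0
```

>>> {"op": "drive_tool", "data": {"motion": [{"dx": 0.0005,"dy": 0,"dz": 0.001,"wx": 0,"wy": 0,"wz": 0,"fingers": 0.03},{"dx": 0,"dy": 0,"dz": 0.001,"wx": 0,"wy": 0,"wz": 0,"fingers": 0.03}]}}

```text
time_s: 25.2
eef_pos: [0.5576, 0.0942, 0.1479]
ee_rot: [159.7, 89.9, 130.9]
contact_force: [-0.9, 0.0, -0.6]
grip_width: 0.0371
```

```bash
python3 rr.py
```

```text
r 0.0641 lat -0.0006 eyez-bar 0.0039 F tool [ 0.6 -0.4 -0.8] zup in tool [-1.     0.    -0.001] psi 61.2 25.2
```

>>> {"op": "drive_tool", "data": {"motion": [{"dx": 0,"dy": 0,"dz": 0.001,"wx": 0,"wy": 0,"wz": 0,"fingers": 0.03}]}}

```text
time_s: 25.3
eef_pos: [0.5581, 0.0939, 0.1479]
ee_rot: [172.9, 89.9, 144.1]
contact_force: [-3.7, 1.6, 0.2]
grip_width: 0.0371
```

```bash
python3 rr.py
```

```text
r 0.0635 lat -0.0006 eyez-bar 0.0039 F tool [-0.2 -0.4 -4.1] zup in tool [-1.     0.    -0.002] psi 61.2 25.3
```

>>> {"op": "drive_tool", "data": {"motion": [{"dx": 0,"dy": 0,"dz": 0,"wx": 0,"wy": 0,"wz": 0,"fingers": 0.03},{"dx": 0,"dy": 0,"dz": 0,"wx": 0,"wy": 0,"wz": 0,"fingers": 0.041},{"dx": 0,"dy": 0,"dz": 0,"wx": 0,"wy": 0,"wz": 0,"fingers": 0.045},{"dx": 0,"dy": 0,"dz": 0,"wx": 0,"wy": 0,"wz": 0,"fingers": 0.052},{"dx": 0,"dy": 0,"dz": 0,"wx": 0,"wy": 0,"wz": 0,"fingers": 0.056},{"dx": 0,"dy": 0,"dz": 0,"wx": 0,"wy": 0,"wz": 0,"fingers": 0.056}]}}

```text
time_s: 25.9
eef_pos: [0.56, 0.0933, 0.1493]
ee_rot: [33.5, 89.8, 4.7]
contact_force: [-0.9, -0.1, -0.2]
grip_width: 0.0558
```

```bash
python3 rr.py; python3 look.py f1
python3 - <<'E'
from h import *
for c in('scene','side'):
    im=env.grab_frame(c); cv2.imwrite(f'pics/f1_{c}.png',im[:,:,::-1])
a=cv2.imread('pics/f1_scene.png')[150:290,320:460];b=cv2.imread('pics/f1_side.png')[150:290,230:370]
cv2.imwrite('pics/f1c.png',np.hstack([cv2.resize(a,(400,400),interpolation=2),cv2.resize(b,(400,400),interpolation=2)]))
E
```

```text
r 0.0616 lat -0.001 eyez-bar 0.0053 F tool [ 0.2 -0.5 -0.7] zup in tool [-1.     0.002  0.003] psi 61.2 25.9
25.9 [0.56004147 0.09333011 0.14929778] 0.05576624802159981 [-0.89067618 -0.11483841 -0.21631984]
psi 61.212509459891855
```

View pics/f1.png

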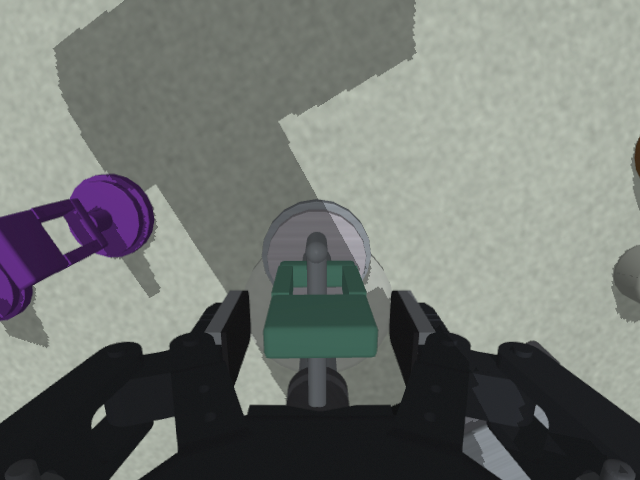

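View pics/f1c.png

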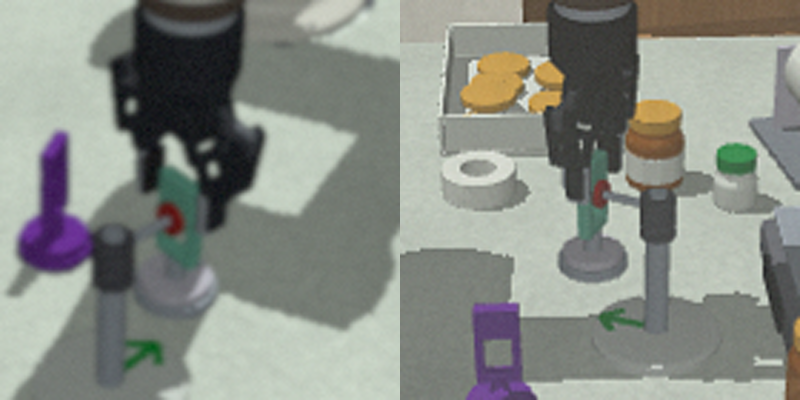

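>>> {"op": "drive_tool", "data": {"motion": [{"dx": -0.005,"dy": 0,"dz": 0,"wx": 0,"wy": 0,"wz": 0,"fingers": 0.06},{"dx": -0.01,"dy": 0,"dz": 0,"wx": 0,"wy": 0,"wz": 0,"fingers": 0.06},{"dx": -0.02,"dy": 0,"dz": 0,"wx": 0,"wy": 0,"wz": 0,"fingers": 0.06},{"dx": -0.03,"dy": 0,"dz": 0,"wx": 0,"wy": 0,"wz": 0,"fingers": 0.06},{"dx": -0.03,"dy": 0,"dz": 0,"wx": 0,"wy": 0,"wz": 0,"fingers": 0.06},{"dx": -0.03,"dy": 0,"dz": 0,"wx": 0,"wy": 0,"wz": 0,"fingers": 0.06},{"dx": -0.02,"dy": 0,"dz": 0,"wx": 0,"wy": 0,"wz": 0,"fingers": 0.06},{"dx": 0,"dy": 0,"dz": 0,"wx": 0,"wy": 0,"wz": 0,"fingers": 0.06},{"dx": 0,"dy": 0,"dz": 0,"wx": 0,"wy": 0,"wz": 0,"fingers": 0.06},{"dx": 0,"dy": 0,"dz": 0,"wx": 0,"wy": 0,"wz": 0,"fingers": 0.06}]}}

```text
time_s: 27.05
eef_pos: [0.559, 0.0934, 0.3042]
ee_rot: [31.0, 89.7, 2.2]
contact_force: [-0.3, 0.6, -0.1]
grip_width: 0.0602
```

```bash
python3 rr.py; python3 look.py g1 gauge_eye hook_seat hook_collar hook_tip
python3 - <<'E'
from h import *
for c in('scene','side'):
    im=env.grab_frame(c); cv2.imwrite(f'pics/g1_{c}.png',im[:,:,::-1])
    for l in('gauge_eye','hook_tip'): print(c,l,[(np.round(d['point'],1).tolist(),round(d['p'],2)) for d in env.place_of(c,l)])
a=cv2.imread('pics/g1_scene.png')[150:290,320:460];b=cv2.imread('pics/g1_side.png')[150:290,230:370]
cv2.imwrite('pics/g1c.png',np.hstack([cv2.resize(a,(400,400),interpolation=2),cv2.resize(b,(400,400),interpolation=2)]))
E
```

```text
r 0.0625 lat -0.0006 eyez-bar 0.1602 F tool [ 0.1  0.4 -0.5] zup in tool [-1.     0.003  0.004] psi 61.2 27.05
27.05 [0.55896902 0.09343231 0.3041534 ] 0.06019738430804915 [-0.28377878  0.57959309 -0.12448133]
psi 61.22321452568243
gauge_eye [154.2 202.1] 0.85
gauge_eye [319.2 219.1] 0.69
hook_seat [319.8 226.6] 0.87
hook_collar [319.6 228.4] 0.77
hook_tip [316.6 195.3] 0.55
scene gauge_eye [([226.0, 223.1], 0.95), ([340.3, 209.6], 0.94), ([293.0, 192.8], 0.83), ([383.6, 225.8], 0.72)]
scene hook_tip [([390.5, 210.0], 0.79)]
side gauge_eye [([300.5, 215.8], 0.88), ([338.8, 329.2], 0.88), ([265.7, 266.1], 0.81), ([261.3, 301.1], 0.8)]
side hook_tip [([289.5, 211.8], 0.61)]
```

View pics/g1.png

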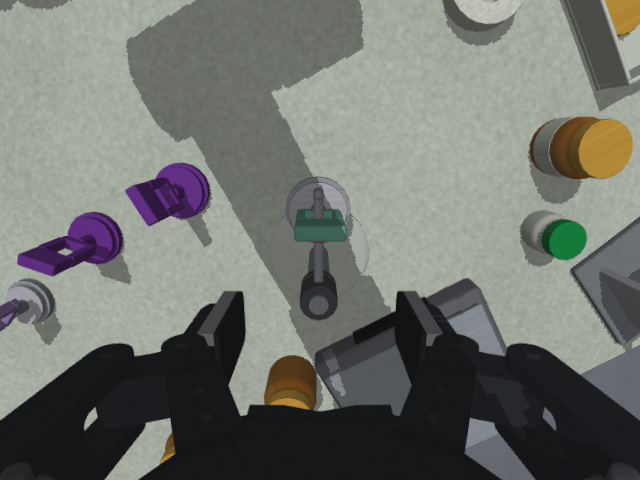

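View pics/g1c.png

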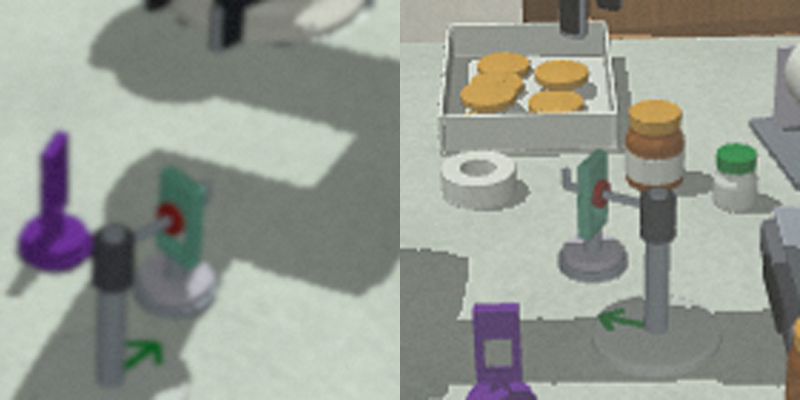

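Run:
```python
from h import *
d=np.load('pics/g1.npz'); t=(d['R'],d['p'])
hub=onz('wrist',(318,303),.152,t);top=onz('wrist',(320.5,232),.174,t)
tip=onz('wrist',(317.5,192),.158,t)
w=tip-hub;yaw=np.arctan2(w[1],w[0]);u=np.array([np.cos(yaw),np.sin(yaw)]);v=(top-hub)[:2]
print(hub,np.degrees(yaw),np.hypot(*w[:2]),'handle top r',v@u,'lat',v@[-u[1],u[0]])
disc=onz('wrist',(318,203),.075,t);v=(disc-hub)[:2];print('disc r',v@u)
a=cv2.imread('pics/g1.png')[160:330,260:380];cv2.imwrite('pics/g1w.png',cv2.resize(a,None,fx=3.5,fy=3.5,interpolation=2))
a=cv2.imread('pics/g1.png');b=cv2.imread('pics/a_scene.png').astype(int);c=cv2.imread('pics/g1_scene.png').astype(int)
```

```text
[0.61301863 0.0624071  0.152     ] 151.3754067281909 0.09203177802263568 handle top r 0.06530730851390693 lat -0.002092929672346362
disc r 0.07045644294891107
```

View pics/g1w.png

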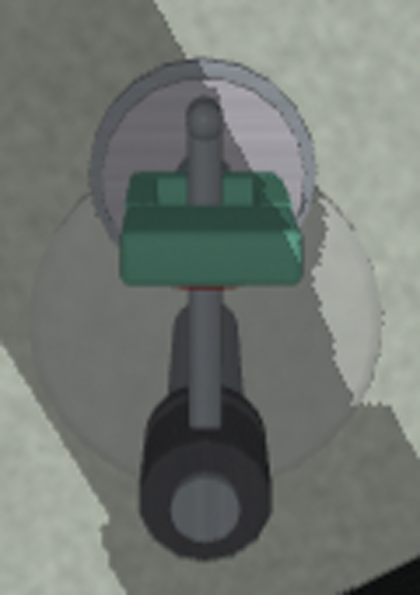

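View pics/g1_scene.png

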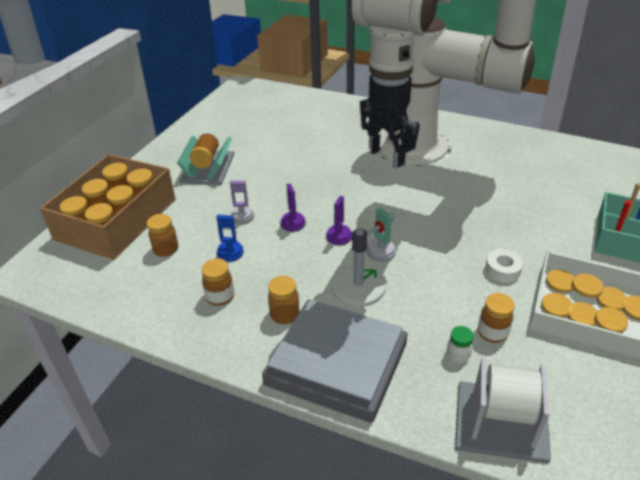

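Run:
```python
from rig import env
print(env.job_done())
```

```text
the job is handed in; nothing more can be done
None
```

I swung the empty hook anticlockwise with the closed fingertips until it met its sprung stop. I pressed it there with about 9–10.5 N for about a second. I then hung the mint-green gauge by its window, slid it back until it met the red collar with about 4 N, and let go. The job was handed in just after 27 s, and no verdict was reported.

**Hook angle:** the last pictures put the hook at about 151° and the arrow at 158–163°, depending on the picture. They are about 7–11° apart, against the 20° allowed.

**Gauge position:** the gauge hangs upright and free, and the pictures put its window edge about 65 mm from the post axis. The arm's own reading at collar contact was 63.5 mm, so the two disagree by about 2 mm, but both are inside the 60–68 mm limit. A rough fit to its disc came out at 70 mm, which could mean a tilt of about 4°. The side and scene views show no clear tilt, and the limit is 11°.

**Other checks:** every bystander looks to be where it started. The gripper is clear above the gauge with no contact force. I could not read how far the stop gave; from the force and the contact distance I estimate at least 0.012 rad, against the 0.008 needed.

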